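Draw a specimen stub from its holder with locking forceps as the vice

TASK

The specimen stub sits tight in its holder: close the loose handle of the locking forceps onto the holder until the third and last ratchet tooth has caught and holds by itself, then pull the stub straight up out of the clamped holder and stand it in the empty hole of the storage block. Last, press the loose handle down so that the ratchet teeth come apart, and swing it open again, leaving the holder standing free on its little table. Do not force the handle, do not lift the holder, and leave the other things where they are.

Things in the scene. Friction and masses are not known exactly. Their poses are not given: they have to be found in the camera images.
- stand: low bench stand, fixed: dark steel base plate 110 x 185 x 12 mm, origin on the bench under the forceps' pivot. It holds steel locking forceps (scissor type, 200 mm long) level, 75 mm above the bench. Own +y runs along the forceps from the finger rings to the jaws, own +x from the loose ring to the fixed ring. One arm is clamped in a grey boss head on a 12 mm post (x 34, y -40 mm, 88 mm tall); the other is loose.
- pivot (a point): centre of the forceps' pivot, 75 mm above the bench; axes as the stand's
- ratchet (a point): where the two ratchet bars cross between the shanks, 90 mm behind the pivot. The loose arm's bar lies underneath, its teeth facing up into those of the fixed arm's bar, 2 mm deep, three of them.
- fixed_ring (a point): centre of the fixed handle's finger ring (25 mm outside, 18 mm inside, 6 mm thick), 115 mm from the pivot; does not move; axes as the stand's
- loose_ring (a point): centre of the loose handle's finger ring, same size, flat, polished; its top is 3 mm higher. Pushed towards the fixed ring it closes the forceps. Pressed down it springs: 3.5 N to start, then 1.7 N per mm, 6 mm at most; 3 to 4 mm frees the teeth. The loaded handle then wants to spring open, but rubbing on what presses it may hold it: lead it outwards before letting it up, or the teeth catch again.
- handle (a joint): angle of the loose handle (rad): 0 wide open, grows as it closes, 115 mm of ring travel per rad. Jaws meet the holder near 0.13. Pushed past 0.18, 0.22 or 0.25 and let go, it springs back to the first, second or third tooth, 0.163, 0.195 or 0.227, and stays. Hard stop 0.26 (rings meet). Takes some 7, 9 and 12 N at the ring, a little more if moving fast. Stays where left when open. More than 24 N bends the forceps.
- jaw_middle (a point): point midway between the closed cupped, rubber-lined jaws, 62 mm in front of the pivot, 75 mm above the bench, where the holder's axis stands when clamped (to about 1 mm); axes as the stand's. Jaws are 14 mm tall, tops 82 mm above the bench. Below it is a round table, 60 mm across, top 52 mm above the bench.
- holder_center (a point): centre (half-way up) of the stub holder: plain aluminium cylinder, 28 mm diameter, 46 mm tall, 70 g, loose, standing on the little table between the open jaws, its top 98 mm above the bench. Blind bore 22 mm deep in its top with two spring plungers in its wall. Its z is the holder's axis.
- stub_head (a point): centre of the head of the specimen stub: aluminium disc 24 mm diameter, 16 mm tall (98 to 114 mm above the bench at the start, resting on the holder's top), with a shank of 12 mm diameter reaching 16 mm below the head into the holder. 30 g. The plungers hold the shank with some 4 to 9 N, so an unclamped holder comes up with it.
- empty_hole (a point): centre of the mouth of the empty hole of the storage block (grey plastic, 55 x 145 x 30 mm, fixed to the bench; three holes in a row 45 mm apart along its own y, top 30 mm above the bench). The hole is 16 mm wide, 20 mm deep, at the -y end of the row; the two stored stubs stand in the others. Stub in place: its head rests on the block's top, head centre 8 mm above this point.
- stored_stub1: like stub, in the middle hole of the block; origin under its head. Leave alone.
- stored_stub2: like stub, in the far hole of the block; origin under its head. Leave alone.
- spare_holder: empty holder, 28 mm diameter, 46 mm tall, standing on the bench; origin under it. Leave alone.
- oil_bottle: amber bottle, 34 mm diameter, 62 mm tall; origin under it. Leave alone.
- dish: shallow glass dish, 90 mm diameter, 16 mm tall; origin under it. Leave alone.
- objective: steel microscope objective, 29 mm diameter, 46 mm tall, standing; origin under it. Leave alone.
- screwdriver: small screwdriver with black handle, 150 mm long, lying on the bench; origin under its middle. Leave alone.
- stub: the specimen stub (see stub_head), origin under its head, 8 mm below stub_head

How it is judged (in metres and radians):
On the way, in this order (a step that is already met when the one before it is completed fails the run):
1. the forceps hold the holder by themselves, at the third tooth, nothing touching them (value of joint handle above 0.213 rad and horizontal distance between holder_center and jaw_middle below 0.006 m and height (world z) of holder_center between 0.072 and 0.079 m and angle between holder_center's own z axis and vertical below 0.12 rad and contact force between each of the fingers, the arm and stand below 0.3 N), for 0.3 s.
2. the stub is drawn out of the holder, which is still clamped and still on its table (value of joint handle above 0.213 rad and horizontal distance between holder_center and jaw_middle below 0.006 m and height (world z) of holder_center between 0.072 and 0.079 m and angle between holder_center's own z axis and vertical below 0.12 rad and z of stub_head in the frame of holder_center above 0.049 m), for 0.1 s.
3. the stub stands in the empty hole, let go (horizontal distance between stub_head and empty_hole below 0.005 m and z of stub_head in the frame of empty_hole between 0.005 and 0.011 m and angle between stub_head's own z axis and vertical below 0.12 rad and contact force between the fingers and stub below 0.1 N), for 0.2 s.
At the end, for the whole second after the job is handed in: the stub stands upright in the empty hole (within 5 mm of its axis, head resting on the block), the forceps are unlocked with the handle open (joint below 0.10, jaws clear of the holder), the holder stands upright on its little table within 15 mm of the jaws' middle, and nothing touches the forceps (horizontal distance between stub_head and empty_hole below 0.005 m and z of stub_head in the frame of empty_hole between 0.005 and 0.011 m and angle between each of stub_head, holder_center's own z axis and vertical below 0.12 rad and linear speed of stub below 0.02 m/s and value of joint handle below 0.1 rad and horizontal distance between holder_center and jaw_middle below 0.015 m and height (world z) of holder_center between 0.072 and 0.079 m and contact force between each of the fingers, the arm and stand below 0.3 N).
It fails at once if the forceps forced with more than 24 N (contact force between any of the fingers, the arm and stand above 24 N).
It fails at once if the holder lifted off its table by more than 4 mm, or tipped (height (world z) of holder_center above 0.079 m or angle between holder_center's own z axis and vertical above 0.2 rad).
It fails at once if another thing shifted by more than 15 mm (distance of any of stored_stub1, stored_stub2, spare_holder, oil_bottle, dish, objective, screwdriver from where it was at the start of the episode above 0.015 m).
It also fails if it takes over 72 s, if anything falls off the work surface, if the arm or the gripper's body presses on something with over 40 N, if the wrist force passes 120 N, or if a joint passes its speed limit or range.

ROBOT

A 6-joint arm with a two-finger parallel gripper is mounted at the origin on the work surface. World frame = base frame: x ahead of the robot, y to its left, z up, the work surface at z = 0. Lengths are in mm, angles in degrees, forces in N, time in s.
With the tool pointing down it reaches from about 350 to 850 mm from the base axis. Payload 8.1 kg.
Tool frame: the origin (TCP) lies midway between the tips of the shut fingers; the grasp point (between the pads) lies 19 mm behind it; x points along the fingers, z is the direction in which the jaws open and shut, and the axes are right-handed (so a half turn about x gives the same grasp; the last joint's range is limited). The gripper opens to 85 mm and grips with 20 to 120 N. Pads are 22 mm wide; open, the fingers measure 114 mm over their backs; the gripper's body (76 mm by 85 mm) begins 54 mm behind the grasp point. The pads swing forward as they close: fully open they stand 13 mm farther back than shut.
Start: joints at [66.096, 7.471, 85.268, -0, 87.261, -4.893], TCP at [195.426, 567.287, 231.292] pointing down, gripper open.
Joint ranges: [-169.43, 169.43], [-51.17, 129.36], [1.28, 143.12], [-76.62, 256.62], [0, 156.53], [-152.29, 152.29]. Speed limits (degrees/s): [136.94, 136.94, 159.86, 180, 180, 180].

INTERFACE

Orientations are given as [roll, pitch, yaw] about the fixed x, y, z axes, in that order (R = Rz(yaw) Ry(pitch) Rx(roll)).
In Python, from bench import r gives the robot as it stands. The module is installed in compiled form; this text tells all that it offers.
- The arm moves only by the tool servo_tool, never from a script. Its argument "commands" is a list that holds one entry, the list of rows, each a list of 7 numbers: the closure in counts, from 0 (fully open) to 255 (shut), then the shift along the tool's x, y, z in cm, then the turn, a rotation vector about the tool's x, y, z in degrees. A call has 1 to 8 rows; each row is the pose to reach, as a shift and turn from the pose commanded when the call began, along the tool's axes at that moment; what a row does not reach only later rows make up. A row lasts 1/10 s, in which the tool goes at most 50 mm and 8.59 degrees, less where a joint would pass 70% of its speed; a pose out of reach is approached as far as the arm can. A call with a gripper value outside its range is refused whole. The fingers move at their own pace and stop on an object; "force" is the grip in N (left out, the last holds). Time passes only in rows, so rows that repeat a pose let the fingers close. It gives the time, the measured TCP pose, the force and the opening at its end, in the units of the state.
- r.sense(): the state, without advancing time (a new reading comes with each control period).
- r.snapshot(name): name is "side" or "top" or "wrist"; returns (picture, depth): 400x640x3 uint8, red, green, blue; 400x640 float32, mm along the optical axis (not along the pixel's ray), 0 where there is no reading.
- r.calibration(name): a dict with "fx", "fy", "cx", "cy" (pixels), "pose" (4x4, takes a point from camera to world coordinates). Camera axes: x right, y down, z forward; pixel columns grow to the right and rows downward; lengths in mm; the calibration is good to about 2 mm. A picture is of the moment at which its call begins: read the wrist's pose just before it. calibration takes no time and is no camera call; for the wrist camera it gives the pose at the moment of the call.
- r.hand_in(): hands the job in, once; it reports no verdict.
The state is a dict: "time": time; "joint_pos": joint angles; "qd": joint speeds; "joint_efforts": joint torques, N m; "tool_pos": TCP position; "tcp_rot": TCP orientation; "ft_force": force on the tool from outside, world axes, zero at the start; "wrist_torque": the same for the moment, N m; "finger_gap": finger opening in mm.
Only numpy, scipy, OpenCV 4.12 (cv2) and the standard library are available. Lean on these libraries where they do the work, as an engineer would, in place of code of your own. Each camera call takes 0.05 s, during which the arm holds its last target.

## Working session

There is one attempt and no reset: what is moved stays moved. The work goes in short steps, Python scripts to look and compute and a tool call to move; the robot and the scene stay as the last step left them, time stands still between calls to the robot, and variables do not carry over. Pictures are saved under pics/ and viewed, and the job is handed in when it is done.

Besides the shell and the picture viewer there is one more tool, called after "Emit:" in YAML: its name, and indented under it one key for each argument. servo_tool: Moves the arm, as the interface text tells. Its arguments: {"type":"object","properties":{"commands":{"type":"array","items":{"type":"array","items":{"type":"array","items":{"type":"number"}}}},"force":{"type":"number"}},"required":["commands"]}

```bash
mkdir -p pics; ls; python3 - <<'E'
from bench import r
import cv2,numpy as np
print(r.sense())
for n in ("top","side","wrist"):
    c=r.calibration(n); im,d=r.snapshot(n)
    cv2.imwrite(f"pics/{n}0.png",im[:,:,::-1]); np.savez(f"pics/{n}0.npz",im=im,d=d,pose=c["pose"],K=[c["fx"],c["fy"],c["cx"],c["cy"]])
    print(n,c["fx"],c["cx"],c["cy"],np.round(c["pose"],3).tolist())
E
```

```text
pics
{'time': 0.0, 'joint_pos': array([ 6.60948828e+01,  7.51678310e+00,  8.53301836e+01,  1.21108616e-04,
        8.72612024e+01, -4.89455783e+00]), 'qd': array([ 0.00757475, -0.04868563, -0.03903672,  0.0452298 , -0.06013553,
       -0.01350533]), 'joint_efforts': array([-2.97152612e-03, -5.69381118e+01, -5.00562358e+01, -5.46553401e-04,
        1.44925376e-02,  1.07181837e-07]), 'tool_pos': array([195.21217789, 566.76712943, 230.21830305]), 'tcp_rot': array([ 175.04137164,   89.89183086, -113.9691936 ]), 'ft_force': array([-0.1730022 , -0.06574461,  0.10984321]), 'wrist_torque': array([-0.00035224,  0.04356943,  0.05555953]), 'finger_gap': 85.2547909014637}
top 368.08927070751923 317.1271143779555 204.35898699584982 [[0.003, -0.993, 0.118, 449.846], [-1.0, -0.001, 0.014, -5.035], [-0.014, -0.118, -0.993, 910.479], [0.0, 0.0, 0.0, 1.0]]
side 509.8934327431615 321.8457881957735 197.97193744488587 [[-0.976, -0.124, 0.18, 339.538], [-0.218, 0.596, -0.773, 836.167], [-0.012, -0.793, -0.609, 776.084], [0.0, 0.0, 0.0, 1.0]]
wrist 296.59939781764734 322.62528420127114 199.28045226419712 [[0.327, 0.902, 0.283, 123.226], [0.945, -0.311, -0.1, 592.219], [-0.002, 0.3, -0.954, 372.874], [0.0, 0.0, 0.0, 1.0]]
```

View pics/top0.png

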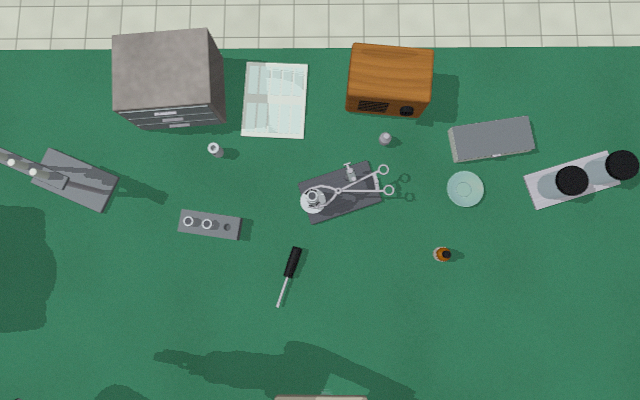

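View pics/side0.png

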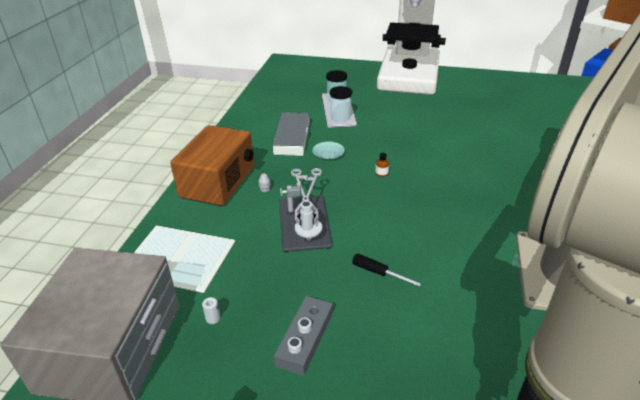

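View pics/wrist0.png

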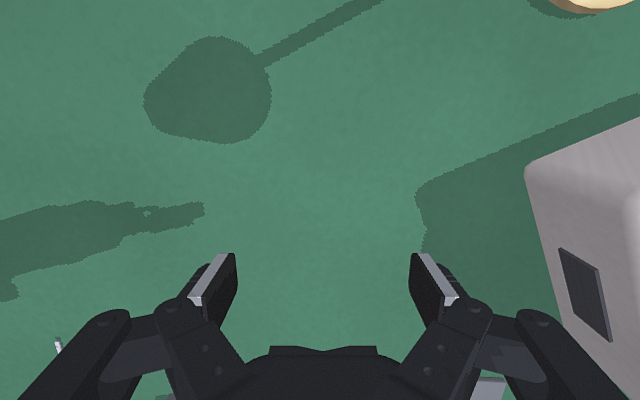

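```bash
cat > h.py <<'E'
import numpy as np,cv2
def load(n):
    f=np.load(f"pics/{n}.npz"); return f["im"],f["d"],f["pose"],f["K"]
def ray(n,u,v,z):
    im,d,P,K=load(n)
    q=P[:3,:3]@np.array([(u-K[2])/K[0],(v-K[3])/K[1],1]); o=P[:3,3]
    return o+q*(z-o[2])/q[2]
def dep(n,u,v):
    im,d,P,K=load(n); u=int(round(u));v=int(round(v)); D=d[v,u]
    return P[:3,:3]@np.array([(u-K[2])/K[0]*D,(v-K[3])/K[1]*D,D])+P[:3,3]
def proj(n,p):
    im,d,P,K=load(n); c=P[:3,:3].T@(np.asarray(p,float)-P[:3,3]); return np.array([K[0]*c[0]/c[2]+K[2],K[1]*c[1]/c[2]+K[3]])
def crop(n,x0,y0,w,h,s,out):
    im=load(n)[0]; c=cv2.resize(im[y0:y0+h,x0:x0+w],None,fx=s,fy=s,interpolation=cv2.INTER_CUBIC); cv2.imwrite(out,c[:,:,::-1])
E
python3 - <<'E'
from h import *
crop("top0",290,145,110,82,7,"pics/c1.png")
crop("side0",265,155,80,100,6,"pics/c2.png")
crop("top0",170,200,80,45,8,"pics/c3.png")
E
```

```text
(no output)
```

View pics/c1.png

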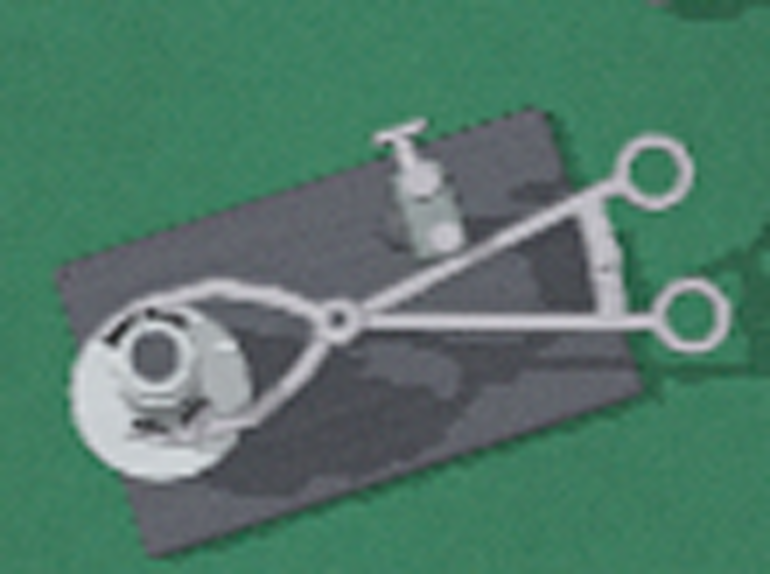

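View pics/c2.png

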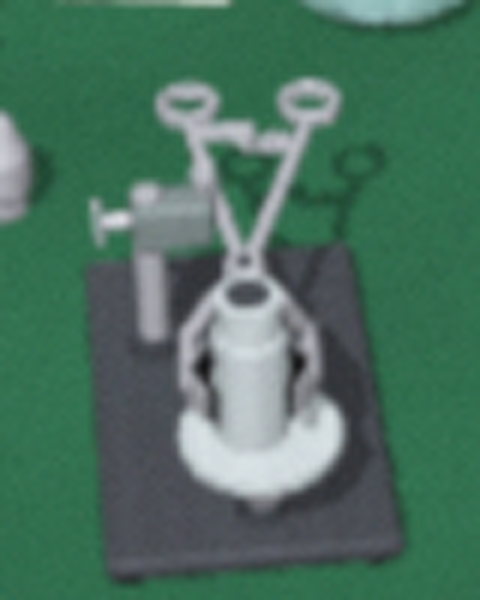

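View pics/c3.png

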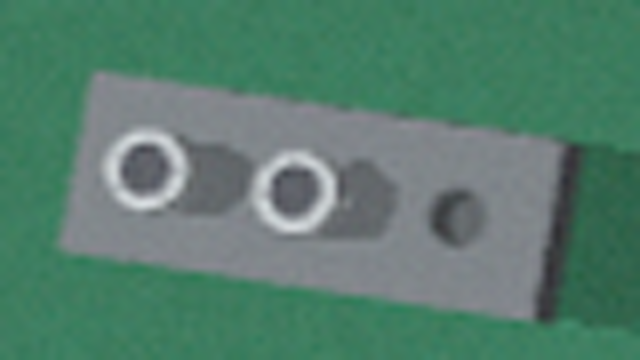

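The top view shows the pivot at about (338,190), the fixed ring at (383,169), the loose ring (robot's side) at (388,190), and the stub head at (312,196). The empty hole is at the right-hand end of the block, about (227,227).

```bash
python3 - <<'E'
from h import *
f=lambda x,y,x0=290,y0=145,s=7:(x0+(x+.5)/s-.5,y0+(y+.5)/s-.5)
np.set_printoptions(precision=1,suppress=True)
pv=ray("top0",*f(338,320),79);fr=ray("top0",*f(654,172),78);lr=ray("top0",*f(691,316),81);st=ray("top0",*f(157,357),114)
print("piv",pv,"fixed",fr,"loose",lr,"stub",st)
print(np.linalg.norm((fr-pv)[:2]),np.linalg.norm((lr-pv)[:2]),np.linalg.norm((st-pv)[:2]),np.linalg.norm((fr-lr)[:2]))
g=lambda x,y:f(x,y,170,200,8)
h=ray("top0",*g(457,217),30);s1=ray("top0",*g(295,192),46);s2=ray("top0",*g(145,170),46)
print("hole",h,s1,s2,np.linalg.norm((h-s1)[:2]),np.linalg.norm((s1-s2)[:2]))
cs=[ray("top0",*g(*c),30) for c in[(95,72),(565,140),(540,320),(62,248)]];print(cs)
# base plate corners
bs=[ray("top0",*f(*c),12) for c in[(57,268),(537,107),(640,388),(155,553)]];print(bs)
for n,p in(("piv",(244,261)),("fix",(187,104)),("loose",(308,101)),("stub",(248,293))):
    z=dict(piv=79,fix=78,loose=81,stub=114)[n]
    print("side",n,ray("side0",*f(*p,265,155,6),z))
# side hole, crop
crop("side0",265,285,80,100,6,"pics/c4.png")
for p in [f(338,320),f(654,172),f(691,316),f(157,357),g(457,217)]: print(dep("top0",*p))
# heights near stub
im,d,P,K=load("top0")
for v in range(192,202): print([int(dep("top0",u,v)[2]) for u in range(304,322)])
E
```

```text
piv [581.3 -40.2  79. ] fixed [ 630.7 -144.1   78. ] loose [ 582.4 -154.7   81. ] stub [564.1  17.8 114. ]
115.03895260783841 114.52598643717845 60.52100845192031 49.46435717137122
hole [500.5 224.7  30. ] [506.9 268.8  46. ] [513.3 313.6  46. ] 44.49834312471433 45.243479830892326
[array([544.2, 336. ,  30. ]), array([523.8, 192.9,  30. ]), array([469.8, 198.9,  30. ]), array([491. , 343.5,  30. ])]
[array([610.5,  56.3,  12. ]), array([ 668.6, -114. ,   12. ]), array([ 567.9, -148.8,   12. ]), array([509.6,  21.1,  12. ])]
side piv [581.8 -40.1  79. ]
side fix [ 629.8 -137.3   78. ]
side loose [ 581.6 -144.9   81. ]
side stub [563.8  21.5 114. ]
[581.5 -40.4  82.4]
[ 648.4 -157.4   -1.5]
[ 594.8 -168.8   -0.9]
[563.4  17.9 112.2]
[501.  229.4   9.2]
[51, 76, 79, 79, 75, 112, 113, 113, 112, 113, 114, 109, 93, 50, 50, 52, 48, 48]
[47, 79, 79, 72, 112, 111, 113, 114, 112, 112, 110, 112, 112, 96, 50, 52, 49, 50]
[50, 50, 73, 113, 111, 112, 111, 112, 113, 111, 113, 112, 111, 110, 51, 52, 52, 52]
[49, 50, 49, 112, 113, 112, 113, 113, 112, 110, 111, 111, 111, 111, 90, 49, 49, 50]
[49, 50, 51, 112, 112, 112, 112, 112, 112, 111, 113, 111, 110, 113, 96, 52, 48, 50]
[50, 53, 50, 111, 113, 113, 113, 113, 114, 114, 112, 112, 113, 110, 95, 49, 50, 52]
[51, 49, 49, 95, 110, 114, 111, 113, 113, 112, 112, 112, 113, 107, 95, 50, 49, 50]
[46, 49, 49, 98, 110, 111, 113, 112, 112, 112, 112, 111, 109, 98, 93, 48, 49, 50]
[49, 49, 51, 92, 98, 110, 112, 113, 112, 113, 112, 110, 99, 98, 77, 49, 48, 51]
[48, 52, 50, 50, 97, 96, 103, 106, 108, 108, 104, 101, 95, 91, 64, 50, 49, 49]
```

View pics/c4.png

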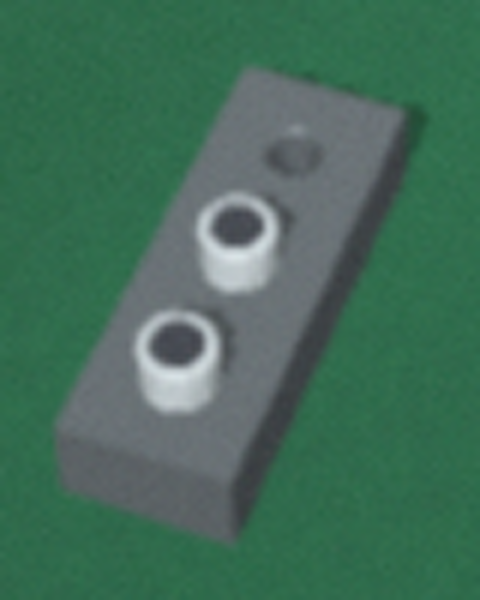

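```bash
cat >> h.py <<'E'
from scipy.spatial.transform import Rotation as Ro
def state():
    from bench import r
    s=r.sense(); R=Ro.from_euler("xyz",s["tcp_rot"],degrees=True); return s,R
def want(p,az):
    """shift(cm)/rotvec(deg) in tool axes to reach TCP p, tool x down, tool z at azimuth az deg"""
    s,R=state(); z=np.array([np.cos(np.radians(az)),np.sin(np.radians(az)),0]); x=np.array([0,0,-1.])
    Rd=Ro.from_matrix(np.c_[x,np.cross(z,x),z])
    print("shift",np.round(R.inv().apply(np.asarray(p)-s["tool_pos"])/10,2),"turn",np.round((R.inv()*Rd).as_rotvec(degrees=True),1), "t",s["time"],"tcp",np.round(s["tool_pos"],1),"F",np.round(s["ft_force"],2),"gap",round(s["finger_gap"],1))
def snap(n,name):
    from bench import r
    c=r.calibration(n); im,d=r.snapshot(n)
    cv2.imwrite(f"pics/{name}.png",im[:,:,::-1]); np.savez(f"pics/{name}.npz",im=im,d=d,pose=c["pose"],K=[c["fx"],c["fy"],c["cx"],c["cy"]])
E
python3 - <<'E'
from h import *
s,R=state(); print(np.round(R.as_matrix(),3))
want([565,-150,170],19); want([565,-150,170],199)
E
```

```text
[[-0.001 -0.945  0.326]
 [-0.001  0.326  0.945]
 [-1.     0.    -0.001]]
shift [  6.12 -58.31 -55.73] turn [52.  -0.1  0. ] t 0.15 tcp [195.3 566.9 230.5] F [-0.14  0.32 -0.67] gap 85.1
shift [  6.12 -58.31 -55.73] turn [-1.28e+02 -0.00e+00 -1.00e-01] t 0.15 tcp [195.3 566.9 230.5] F [-0.14  0.32 -0.67] gap 85.1
```

Emit:
servo_tool:
  commands:
    - [[255, 0, -29, -28, 26, 0, 0], [255, 0, -29, -28, 26, 0, 0], [255, 0, -29, -28, 26, 0, 0], [255, 0, -29, -28, 26, 0, 0], [255, 0, -29, -28, 26, 0, 0], [255, 0, -29, -28, 26, 0, 0], [255, 0, -29, -28, 26, 0, 0], [255, 0, -29, -28, 26, 0, 0]]
  force: 40

```text
time: 0.95
tool_pos: [377.3, 209.0, 231.2]
tcp_rot: [-23.1, 90.0, 21.9]
ft_force: [1.8, 1.2, -0.3]
finger_gap: 0.1
```

```bash
python3 - <<'E'
from h import *
want([565,-150,170],19)
E
```

```text
shift [  6.13 -38.65 -12.12] turn [26.  0.  0.] t 0.95 tcp [377.3 209.  231.2] F [ 1.82  1.21 -0.32] gap 0.1
```

Emit:
servo_tool:
  commands:
    - [[255, 6, -38.6, -12.1, 26, 0, 0], [255, 6, -38.6, -12.1, 26, 0, 0], [255, 6, -38.6, -12.1, 26, 0, 0], [255, 6, -38.6, -12.1, 26, 0, 0], [255, 6, -38.6, -12.1, 26, 0, 0], [255, 6, -38.6, -12.1, 26, 0, 0], [255, 6, -38.6, -12.1, 26, 0, 0], [255, 6, -38.6, -12.1, 26, 0, 0]]

```text
time: 1.75
tool_pos: [560.7, -141.8, 172.0]
tcp_rot: [109.5, 90.0, 128.4]
ft_force: [1.2, 0.7, 0.5]
finger_gap: -0.1
```

```bash
python3 - <<'E'
from h import *
want([565,-150,170],19)
snap("wrist","w1")
E
```

```text
shift [ 0.2  -0.91  0.15] turn [-0. -0. -0.] t 1.75 tcp [ 560.7 -141.8  172. ] F [1.16 0.69 0.53] gap -0.1
```

View pics/w1.png

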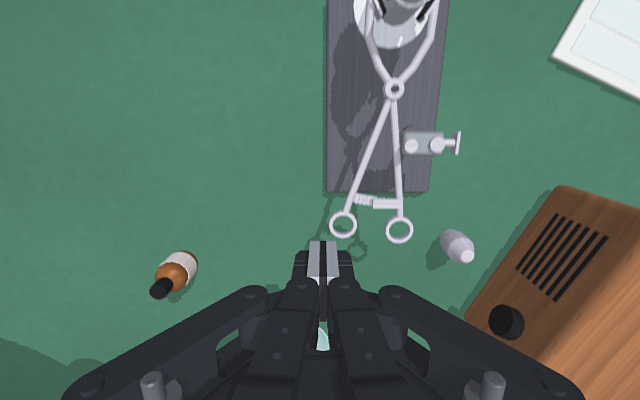

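```bash
python3 - <<'E'
from h import *
np.set_printoptions(precision=1,suppress=True)
crop("w1",280,60,200,200,4,"pics/c5.png") if 0 else crop("w1",270,70,200,150+45,4,"pics/c5.png")
im,d,P,K=load("w1")
g=cv2.cvtColor(im,cv2.COLOR_RGB2GRAY)
m=((im[:,:,0].astype(int)-im[:,:,1]>-12)&(g>140)).astype(np.uint8)
c,h=cv2.findContours(m[:250,300:450].copy(),cv2.RETR_CCOMP,cv2.CHAIN_APPROX_NONE)
for k,hh in zip(c,h[0]):
    if cv2.contourArea(k)>15:
        (x,y),(a,b),_=cv2.fitEllipse(k); print("hole" if hh[3]>=0 else "outer",x+300,y,a,b,cv2.contourArea(k))
print("ax cam",np.round(P,2).tolist())
E
```

```text
outer 331.0 245.5 8.278510093688965 9.631534576416016 56.0
outer 314.1419429779053 245.33106994628906 8.655667304992676 9.758330345153809 57.5
outer 423.67747497558594 142.2117919921875 22.162158966064453 47.85824203491211 758.0
outer 377.72267150878906 6.234112739562988 3.299834966659546 19.287879943847656 39.0
outer 384.6897659301758 114.23536682128906 116.71756744384766 233.6039581298828 9191.0
hole 398.9039077758789 229.25384521484375 18.11833381652832 22.03136444091797 311.0
hole 342.5199203491211 224.10873413085938 18.62272834777832 21.287038803100586 309.5
hole 380.0798110961914 169.3061065673828 34.79144287109375 100.92169189453125 1959.0
hole 394.73561096191406 88.38766479492188 7.3635172843933105 9.648907661437988 54.0
hole 372.0 30.5 2.1991829872131348 13.813695907592773 20.0
hole 402.3773651123047 44.36960983276367 37.58287811279297 70.4469985961914 1120.5
hole 365.0 19.0 2.2067947387695312 12.218019485473633 18.0
ax cam [[0.95, 0.31, 0.1, 536.15], [0.32, -0.9, -0.28, -69.19], [-0.0, 0.3, -0.95, 314.52], [0.0, 0.0, 0.0, 1.0]]
```

View pics/c5.png

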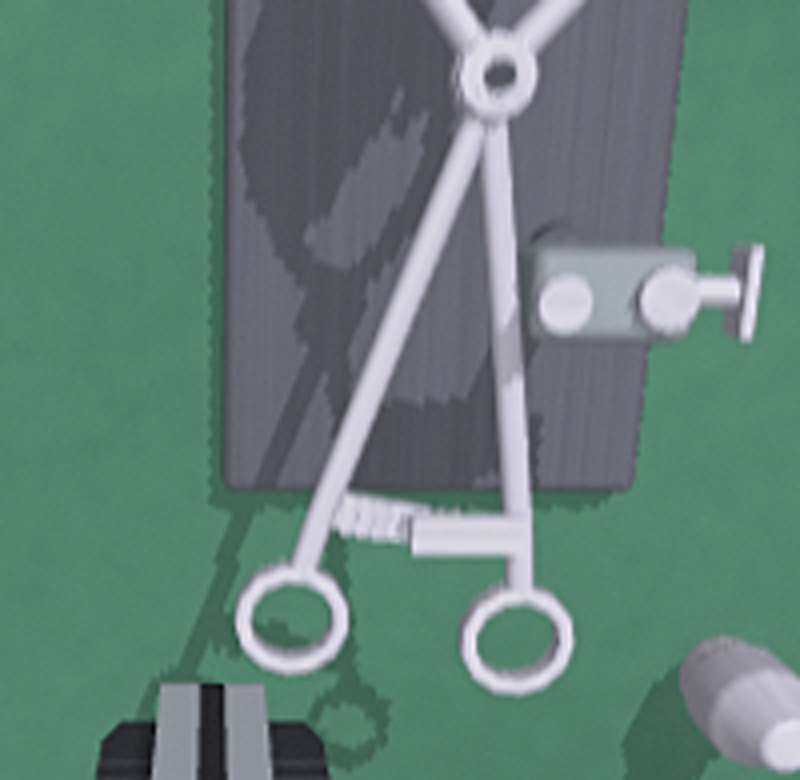

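```bash
python3 - <<'E'
from h import *
np.set_printoptions(precision=1,suppress=True)
n="w1"
L=ray(n,342.5,224.1,75);F=ray(n,398.9,229.3,75);pv=ray(n,394.7,88.4,75)
print(L,F,pv, *[np.linalg.norm((a-b)[:2]) for a,b in((L,pv),(F,pv),(L,F))])
e=np.array([.946,.325]);f=np.array([-.325,.946])
for q in(L,F): print((q-pv)[:2]@e,(q-pv)[:2]@f)
print("plate edge", ray(n,327,191,12),ray(n,428,191,12),ray(n,329,20,12))
for u in range(300,352,3): print(u,dep(n,u,255),dep(n,u,275))
E
```

```text
[ 584.2 -156.3   75. ] [ 632.5 -144.9   75. ] [583.6 -39.5  75. ] 116.78988125130816 116.18653592517792 49.649485588982586
-37.387971499634304 -110.67698551618314
12.030975989535458 -115.59355464018472
plate edge [ 568.3 -149.1   12. ] [ 669.5 -114.4   12. ] [517.5   2.3  12. ]
300 [ 548.2 -138.8  183.9] [ 549.5 -138.7  201.4]
303 [ 549.6 -138.5  183.6] [ 550.6 -137.7  202.4]
306 [ 551.1 -138.1  183.4] [ 551.9 -137.6  201.8]
309 [ 551.5 -133.6  191.2] [ 552.1 -133.1  208.5]
312 [ 552.8 -133.   191.4] [ 553.4 -133.1  207.9]
315 [ 554.1 -132.5  191.5] [ 554.4 -132.1  208.9]
318 [ 555.4 -132.2  191.3] [ 555.4 -131.3  209.6]
321 [ 556.7 -131.8  191.2] [ 556.9 -131.8  208.1]
324 [ 558.  -131.1  191.7] [ 557.9 -131.   208.8]
327 [ 559.1 -130.2  192.5] [ 559.1 -130.7  208.6]
330 [ 560.9 -131.   189.9] [ 560.5 -131.   207.4]
333 [ 562.1 -130.2  190.8] [ 561.5 -130.2  208.1]
336 [ 563.3 -129.4  191.5] [ 562.6 -129.6  208.6]
339 [ 566.3 -132.5  184.2] [ 565.3 -132.7  202.3]
342 [ 567.7 -132.2  183.8] [ 566.8 -132.9  201.3]
345 [ 569.3 -132.   183.2] [ 568.1 -132.4  201.3]
348 [ 570.8 -131.8  182.6] [ 569.1 -131.6  202. ]
351 [ 622.2 -217.3    0. ] [ 570.6 -131.7  201. ]
```

```bash
python3 - <<'E'
from h import *
want([547.4,-170.3,172],19); want([547.4,-170.3,58],19)
E
```

```text
shift [-0.28 -1.65 -2.08] turn [-0.2 -0.2  0.1] t 1.8 tcp [ 561.7 -148.   169.1] F [-5.57 -3.12  0.38] gap -0.1
shift [11.12 -1.63 -2.05] turn [-0.2 -0.2  0.1] t 1.8 tcp [ 561.7 -148.   169.1] F [-5.57 -3.12  0.38] gap -0.1
```

Emit:
servo_tool:
  commands:
    - [[255, 0, -1.7, -2.2, 0, 0, 0], [255, 0, -1.7, -2.2, 0, 0, 0], [255, 0, -1.7, -2.2, 0, 0, 0], [255, 0, -1.7, -2.2, 0, 0, 0], [255, 0, -1.7, -2.2, 0, 0, 0]]

```text
time: 2.3
tool_pos: [545.2, -162.1, 172.9]
tcp_rot: [-17.6, 90.0, 1.4]
ft_force: [0.3, 0.6, -0.4]
finger_gap: 0.2
```

```bash
python3 - <<'E'
from h import *
want([547.4,-170.3,58],19)
snap("wrist","w2")
E
```

```text
shift [11.49 -0.84 -0.07] turn [0.1 0.  0. ] t 2.3 tcp [ 545.2 -162.1  172.9] F [ 0.32  0.57 -0.4 ] gap 0.2
```

View pics/w2.png

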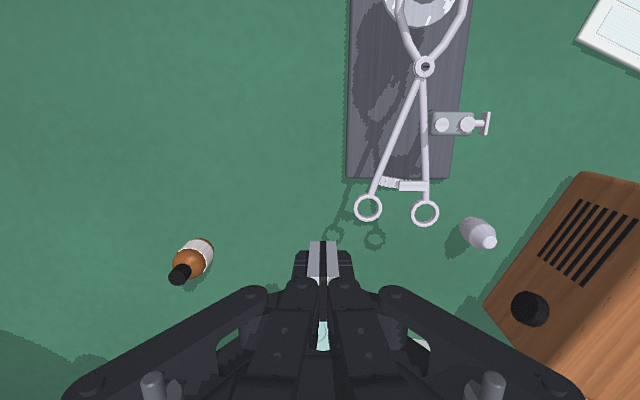

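The view confirms it: the loose ring is at (368,208), right of and beyond the fingertips at (323,245), so the way down is clear.

Emit:
servo_tool:
  commands:
    - [[255, 4, -0.8, 0, 0, 0, 0], [255, 8, -0.8, 0, 0, 0, 0], [255, 11.4, -0.8, 0, 0, 0, 0], [255, 11.4, -0.8, 0, 0, 0, 0], [255, 11.4, -0.8, 0, 0, 0, 0], [255, 11.4, -0.8, 0, 0, 0, 0]]

```text
time: 2.95
tool_pos: [549.5, -171.0, 61.4]
tcp_rot: [-41.3, 89.8, -22.3]
ft_force: [0.7, -1.0, 0.5]
finger_gap: -0.2
```

```bash
python3 - <<'E'
from h import *
want([547.4,-170.3,58],19)
snap("wrist","w3")
E
```

```text
shift [ 0.34  0.14 -0.17] turn [0.  0.2 0.2] t 2.95 tcp [ 549.5 -171.    61.4] F [ 0.72 -1.01  0.51] gap -0.2
```

View pics/w3.png

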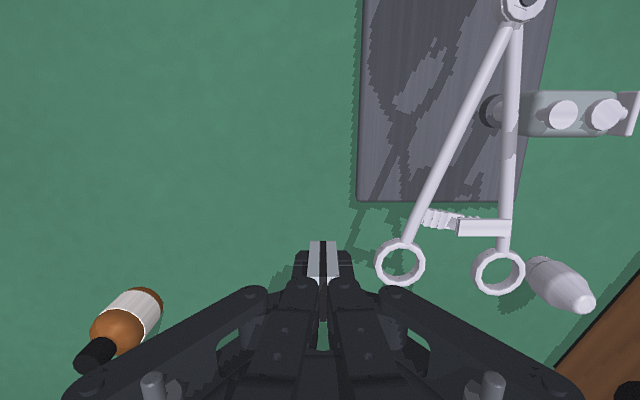

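Emit:
servo_tool:
  commands:
    - [[255, 0, 0, 0.4, 0, 0, 0], [255, 0, 0, 0.8, 0, 0, 0], [255, 0, 0, 1.1, 0, 0, 0], [255, 0, 0, 1.4, 0, 0, 0], [255, 0, 0, 1.7, 0, 0, 0], [255, 0, 0, 1.9, 0, 0, 0], [255, 0, 0, 1.9, 0, 0, 0]]

```text
time: 3.7
tool_pos: [565.6, -164.3, 58.4]
tcp_rot: [136.6, 90.0, 155.5]
ft_force: [-1.0, -0.4, -0.2]
finger_gap: -0.0
```

```bash
python3 - <<'E'
from h import *
want([547.4,-170.3,58],19)
snap("wrist","w4")
E
```

```text
shift [ 0.04  0.03 -1.92] turn [-0. -0. -0.] t 3.7 tcp [ 565.6 -164.3   58.4] F [-1.03 -0.38 -0.17] gap -0.0
```

View pics/w4.png

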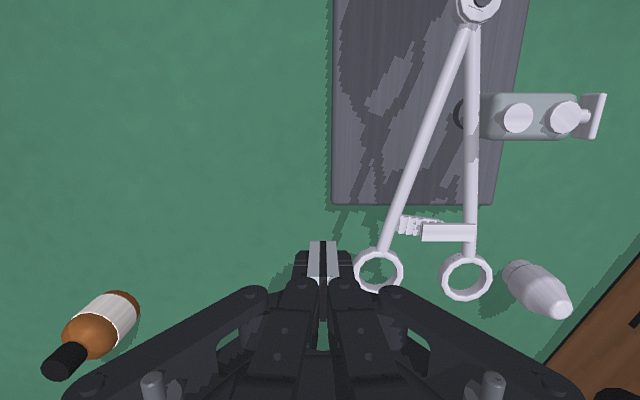

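```bash
cat >> h.py <<'E'
def rings(n):
    im,d,P,K=load(n)
    g=cv2.cvtColor(im,cv2.COLOR_RGB2GRAY); m=((im[:,:,0].astype(int)-im[:,:,1]>-12)&(g>130)).astype(np.uint8)
    c,h=cv2.findContours(m,cv2.RETR_CCOMP,cv2.CHAIN_APPROX_NONE); out=[]
    for k,hh in zip(c,h[0]):
        A=cv2.contourArea(k)
        if hh[3]>=0 and 150<A<4000:
            (x,y),(a,b),_=cv2.fitEllipse(k); 
            if a/b>.6: out.append((round(x,1),round(y,1),round(A),np.round(ray(n,x,y,75),1)))
    return out
E
python3 - <<'E'
from h import *
for n in("w2","w3","w4"):
  for o in rings(n): print(n,o)
E
```

```text
w2 (424.4, 212.5, 320, array([ 632.1, -143.9,   75. ]))
w2 (367.3, 207.1, 330, array([ 583.8, -155.3,   75. ]))
w3 (500.2, 271.0, 836, array([ 633. , -143.5,   75. ]))
w3 (400.3, 262.4, 876, array([ 584.4, -155. ,   75. ]))
w4 (466.9, 276.5, 869, array([ 632.8, -143.6,   75. ]))
w4 (377.8, 270.7, 878, array([ 590.8, -154.7,   75. ]))
```

Emit:
servo_tool:
  commands:
    - [[255, 0, 0, 0.15, 0, 0, 0], [255, 0, 0, 0.3, 0, 0, 0], [255, 0, 0, 0.4, 0, 0, 0], [255, 0, 0, 0.4, 0, 0, 0]]

```text
time: 4.15
tool_pos: [569.2, -163.1, 58.5]
tcp_rot: [158.3, 90.0, 177.3]
ft_force: [-1.2, -0.3, -0.6]
finger_gap: -0.3
```

Emit:
servo_tool:
  commands:
    - [[255, 0, 0, 0.1, 0, 0, 0], [255, 0, 0, 0.2, 0, 0, 0], [255, 0, 0, 0.2, 0, 0, 0]]

```text
time: 4.45
tool_pos: [570.9, -162.6, 58.4]
tcp_rot: [169.3, 90.0, -171.7]
ft_force: [-3.8, -2.4, -0.8]
finger_gap: 0.1
```

Emit:
servo_tool:
  commands:
    - [[255, 0, 0, 0.1, 0, 0, 0], [255, 0, 0, 0.2, 0, 0, 0], [255, 0, 0, 0.2, 0, 0, 0]]

```text
time: 4.75
tool_pos: [572.9, -161.8, 58.5]
tcp_rot: [143.4, 90.0, 162.3]
ft_force: [-2.4, -1.8, -0.8]
finger_gap: -0.1
```

```bash
python3 - <<'E'
from h import *
want([547.4,-170.3,58],19)
snap("wrist","w5")
for o in rings("w5"): print(o)
E
```

```text
shift [ 0.05  0.03 -2.69] turn [-0. -0. -0.] t 4.75 tcp [ 572.9 -161.8   58.5] F [-2.4  -1.81 -0.79] gap -0.1
(450.8, 276.5, 868, array([ 632.7, -143.6,   75. ]))
```

View pics/w5.png

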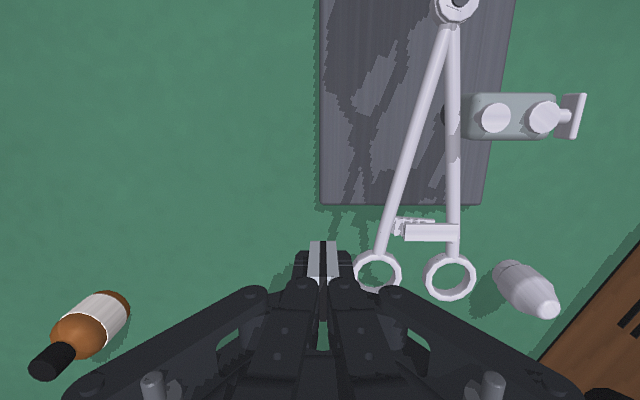

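Emit:
servo_tool:
  commands:
    - [[255, 0, 0, 0.1, 0, 0, 0], [255, 0, 0, 0.2, 0, 0, 0], [255, 0, 0, 0.2, 0, 0, 0]]

```text
time: 5.1
tool_pos: [574.5, -161.4, 58.3]
tcp_rot: [172.1, 89.9, -168.9]
ft_force: [-4.8, -3.1, -0.5]
finger_gap: -0.0
```

Emit:
servo_tool:
  commands:
    - [[255, 0, 0, 0.1, 0, 0, 0], [255, 0, 0, 0.2, 0, 0, 0], [255, 0, 0, 0.2, 0, 0, 0]]

```text
time: 5.4
tool_pos: [575.9, -160.9, 58.1]
tcp_rot: [172.1, 89.9, -168.9]
ft_force: [-6.0, -4.5, -1.0]
finger_gap: -0.0
```

Emit:
servo_tool:
  commands:
    - [[255, 0, 0, 0.1, 0, 0, 0], [255, 0, 0, 0.2, 0, 0, 0], [255, 0, 0, 0.2, 0, 0, 0]]

```text
time: 5.7
tool_pos: [577.8, -160.2, 58.0]
tcp_rot: [169.3, 89.9, -171.8]
ft_force: [-6.8, -4.7, -1.0]
finger_gap: -0.1
```

```bash
python3 - <<'E'
from h import *
want([547.4,-170.3,58],19)
snap("wrist","w6")
for o in rings("w6"): print(o)
E
```

```text
shift [ 0.01  0.04 -3.2 ] turn [-0.  -0.1 -0. ] t 5.7 tcp [ 577.8 -160.2   58. ] F [-6.81 -4.68 -0.99] gap -0.1
(440.3, 276.9, 874, array([ 632.6, -143.7,   75. ]))
```

View pics/w6.png

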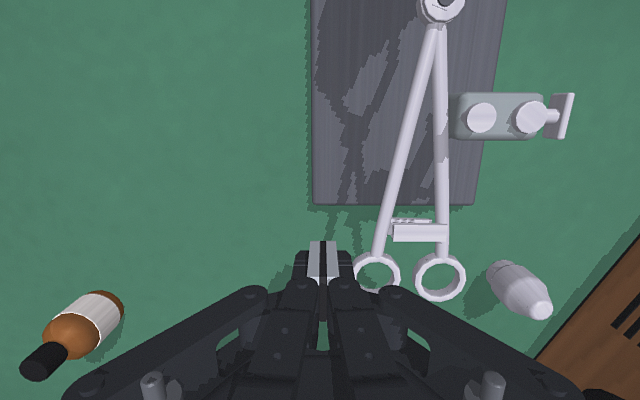

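Emit:
servo_tool:
  commands:
    - [[255, 0, 0, 0.1, 0, 0, 0], [255, 0, 0, 0.2, 0, 0, 0], [255, 0, 0, 0.2, 0, 0, 0]]

```text
time: 6.05
tool_pos: [579.1, -159.9, 57.8]
tcp_rot: [171.8, 89.8, -169.3]
ft_force: [-9.8, -5.7, -0.2]
finger_gap: -0.3
```

Emit:
servo_tool:
  commands:
    - [[255, 0, 0, 0.05, 0, 0, 0], [255, 0, 0, 0.1, 0, 0, 0], [255, 0, 0, 0.1, 0, 0, 0]]

```text
time: 6.35
tool_pos: [579.6, -159.8, 57.6]
tcp_rot: [171.9, 89.8, -169.2]
ft_force: [-10.0, -6.8, -0.4]
finger_gap: 0.0
```

```bash
python3 - <<'E'
from h import *
want([547.4,-170.3,58],19)
snap("wrist","w7")
for o in rings("w7"): print(o)
E
```

```text
shift [-0.02  0.05 -3.39] turn [-0.  -0.2 -0. ] t 6.35 tcp [ 579.6 -159.8   57.6] F [-10.04  -6.84  -0.38] gap 0.0
(436.7, 277.1, 888, array([ 632.6, -143.7,   75. ]))
```

View pics/w7.png

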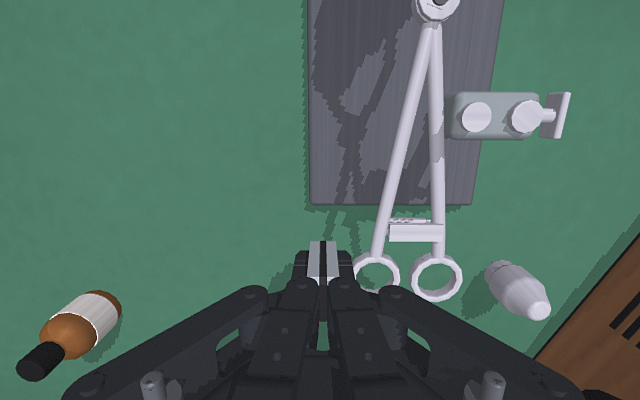

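Emit:
servo_tool:
  commands:
    - [[255, 0, 0, 0.05, 0, 0, 0], [255, 0, 0, 0.1, 0, 0, 0], [255, 0, 0, 0.1, 0, 0, 0]]

```text
time: 6.7
tool_pos: [580.8, -159.3, 57.7]
tcp_rot: [169.6, 89.8, -171.5]
ft_force: [-7.8, -5.9, 0.2]
finger_gap: -0.4
```

Emit:
servo_tool:
  commands:
    - [[255, 0, 0, 0.05, 0, 0, 0], [255, 0, 0, 0.1, 0, 0, 0], [255, 0, 0, 0.1, 0, 0, 0]]

```text
time: 7.0
tool_pos: [582.0, -159.1, 57.9]
tcp_rot: [177.0, 89.8, -164.0]
ft_force: [-8.7, -6.5, -0.3]
finger_gap: -0.3
```

```bash
python3 - <<'E'
from h import *
want([547.4,-170.3,58],19)
E
```

```text
shift [ 0.    0.07 -3.64] turn [-0.  -0.2 -0. ] t 7.0 tcp [ 582.  -159.1   57.9] F [-8.75 -6.53 -0.25] gap -0.3
```

Emit:
servo_tool:
  commands:
    - [[255, 0, 0, 0.05, 0, 0, 0], [255, 0, 0, 0.1, 0, 0, 0], [255, 0, 0, 0.1, 0, 0, 0]]

```text
time: 7.3
tool_pos: [582.8, -158.9, 57.9]
tcp_rot: [177.1, 89.8, -164.0]
ft_force: [-9.9, -6.9, -0.2]
finger_gap: 0.1
```

```bash
python3 - <<'E'
from h import *
want([547.4,-170.3,58],19)
snap("wrist","w8")
for o in rings("w8"): print(o)
crop("w8",330,210,160,110,5,"pics/c8.png")
E
```

```text
shift [ 0.    0.07 -3.72] turn [-0.  -0.2 -0. ] t 7.3 tcp [ 582.8 -158.9   57.9] F [-9.87 -6.92 -0.17] gap 0.1
(429.5, 276.5, 879, array([ 632.5, -143.7,   75. ]))
```

View pics/c8.png

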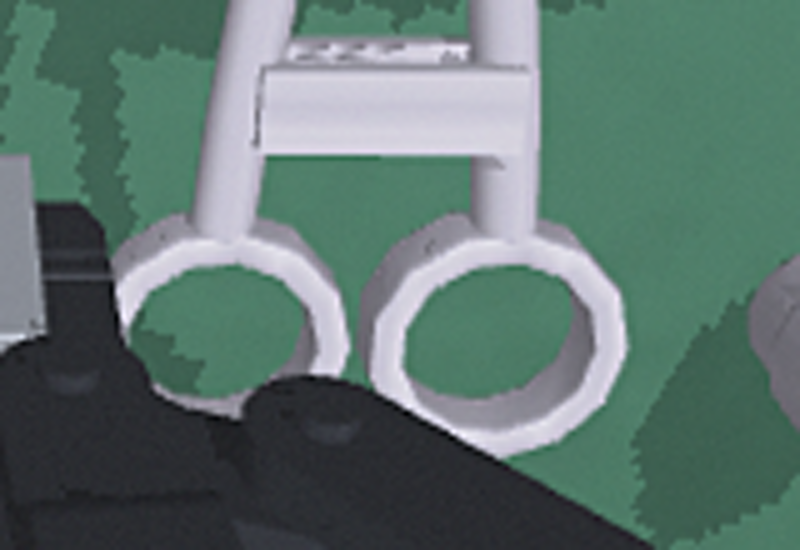

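Emit:
servo_tool:
  commands:
    - [[255, 0, 0, 0.04, 0, 0, 0], [255, 0, 0, 0.07, 0, 0, 0], [255, 0, 0, 0.07, 0, 0, 0]]

```text
time: 7.65
tool_pos: [583.4, -158.7, 57.9]
tcp_rot: [177.3, 89.8, -163.7]
ft_force: [-10.5, -7.2, -0.7]
finger_gap: 0.2
```

Emit:
servo_tool:
  commands:
    - [[255, 0, 0, 0.03, 0, 0, 0], [255, 0, 0, 0.05, 0, 0, 0], [255, 0, 0, 0.05, 0, 0, 0]]

```text
time: 7.95
tool_pos: [583.8, -158.6, 57.9]
tcp_rot: [176.5, 89.8, -164.6]
ft_force: [-9.7, -7.7, 0.5]
finger_gap: -0.0
```

Emit:
servo_tool:
  commands:
    - [[255, 0, 0, 0.03, 0, 0, 0], [255, 0, 0, 0.05, 0, 0, 0], [255, 0, 0, 0.05, 0, 0, 0]]

```text
time: 8.25
tool_pos: [584.2, -158.5, 57.9]
tcp_rot: [178.5, 89.8, -162.6]
ft_force: [-10.7, -7.7, 0.1]
finger_gap: -0.0
```

Emit:
servo_tool:
  commands:
    - [[255, 0, 0, 0.03, 0, 0, 0], [255, 0, 0, 0.05, 0, 0, 0], [255, 0, 0, 0.05, 0, 0, 0]]

```text
time: 8.55
tool_pos: [584.5, -158.4, 57.8]
tcp_rot: [178.2, 89.8, -162.9]
ft_force: [-10.6, -7.4, 0.5]
finger_gap: 0.1
```

```bash
python3 - <<'E'
from h import *
want([547.4,-170.3,58],19)
snap("wrist","w9")
for o in rings("w9"): print(o)
crop("w9",330,210,160,110,5,"pics/c9.png")
E
```

```text
shift [-0.    0.08 -3.9 ] turn [-0.  -0.2 -0. ] t 8.55 tcp [ 584.5 -158.4   57.8] F [-10.62  -7.41   0.5 ] gap 0.1
(425.9, 276.4, 884, array([ 632.5, -143.7,   75. ]))
```

View pics/c9.png

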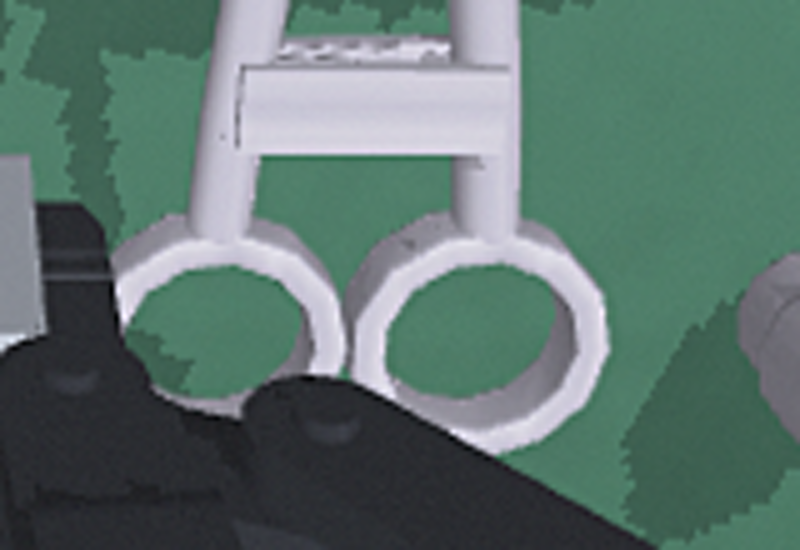

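Emit:
servo_tool:
  commands:
    - [[255, 0, 0, 0.03, 0, 0, 0], [255, 0, 0, 0.05, 0, 0, 0], [255, 0, 0, 0.05, 0, 0, 0]]

```text
time: 8.9
tool_pos: [584.7, -158.4, 57.7]
tcp_rot: [176.8, 89.7, -164.2]
ft_force: [-11.6, -9.4, -0.2]
finger_gap: 0.2
```

Emit:
servo_tool:
  commands:
    - [[255, 0, 0, 0.02, 0, 0, 0], [255, 0, 0, 0.03, 0, 0, 0], [255, 0, 0, 0.03, 0, 0, 0]]

```text
time: 9.2
tool_pos: [584.8, -158.3, 57.7]
tcp_rot: [176.1, 89.7, -164.9]
ft_force: [-12.4, -8.9, 1.8]
finger_gap: -0.4
```

Emit:
servo_tool:
  commands:
    - [[255, 0, 0, -0.2, 0, 0, 0], [255, 0, 0, -0.4, 0, 0, 0], [255, 0, 0, -0.7, 0, 0, 0], [255, 0, 0, -1.2, 0, 0, 0], [255, 0, 0, -2, 0, 0, 0], [255, 0, 0, -2, 0, 0, 0], [255, 0, 0, -2, 0, 0, 0]]

```text
time: 9.9
tool_pos: [568.6, -163.5, 59.0]
tcp_rot: [-21.5, 89.9, -2.6]
ft_force: [0.1, 0.4, -0.7]
finger_gap: -0.1
```

```bash
python3 - <<'E'
from h import *
want([564,17.8,100],19)
snap("wrist","w10")
for o in rings("w10"): print(o)
E
```

```text
shift [-4.1  17.29  5.47] turn [-0.  0.  0.] t 9.9 tcp [ 568.6 -163.5   59. ] F [ 0.06  0.37 -0.73] gap -0.1
(460.0, 275.6, 858, array([ 632.7, -143.6,   75. ]))
```

View pics/w10.png

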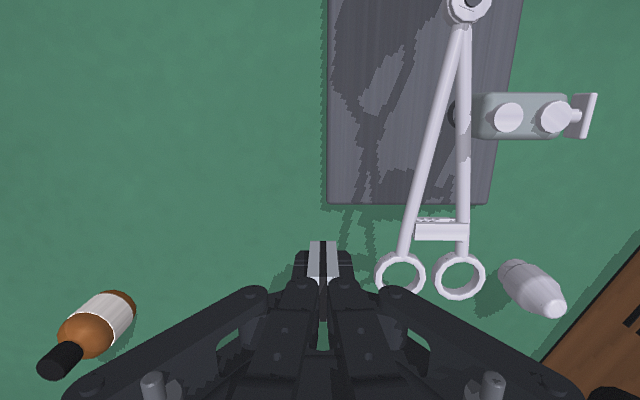

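Emit:
servo_tool:
  commands:
    - [[255, -4, 0, 0, 0, 0, 0], [255, -8, 0, 0, 0, 0, 0], [0, -11, 4, 2, 0, 0, 0], [0, -11, 9, 4, 0, 0, 0], [0, -11, 13, 5.2, 0, 0, 0], [0, -11, 15.3, 5.2, 0, 0, 0], [0, -11, 15.3, 5.2, 0, 0, 0], [0, -11, 15.3, 5.2, 0, 0, 0]]

```text
time: 10.75
tool_pos: [568.0, -1.6, 168.8]
tcp_rot: [-57.7, 90.0, -38.7]
ft_force: [-0.1, -0.9, 0.3]
finger_gap: 84.6
```

```bash
python3 - <<'E'
from h import *
want([564,17.8,100],19)
snap("wrist","w11"); snap("top","t2"); snap("side","s2")
E
```

```text
shift [6.88 1.96 0.26] turn [0.1 0.  0. ] t 10.75 tcp [568.   -1.6 168.8] F [-0.13 -0.88  0.32] gap 84.6
```

View pics/w11.png

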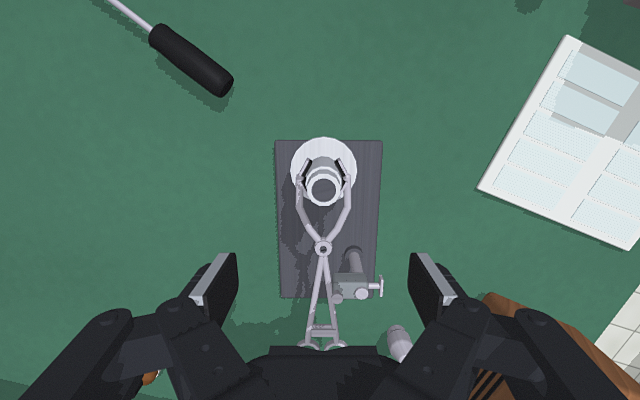

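View pics/s2.png

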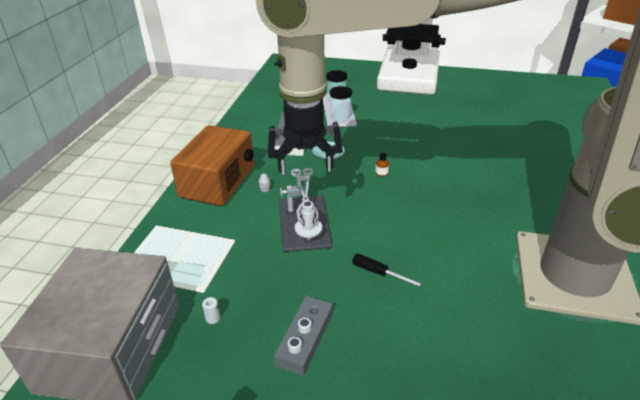

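```bash
python3 - <<'E'
from h import *
crop("w11",270,130,110,130,5,"pics/c11.png")
im,d,P,K=load("w11"); g=cv2.cvtColor(im,cv2.COLOR_RGB2GRAY)
m=(g[150:220,290:360]<130).astype(np.uint8)
c,h=cv2.findContours(m,cv2.RETR_CCOMP,cv2.CHAIN_APPROX_NONE)
for k in c:
    if 100<cv2.contourArea(k)<1500 : 
        (x,y),ab,_=cv2.fitEllipse(k); print(x+290,y+150,ab,ray("w11",x+290,y+150,114),dep("w11",x+290,y+150))
E
```

```text
321.3445224761963 204.55723571777344 (32.716270446777344, 41.9826774597168) [563.92723055   8.35776166 114.        ] [563.92608568   7.59776205 112.84124099]
323.29224395751953 189.87884902954102 (22.13701057434082, 23.242475509643555) [561.72588058  18.90593486 114.        ] [561.54106048  18.82198818 114.2408027 ]
293.3010630607605 204.86061477661133 (8.0529146194458, 53.257633209228516) [545.39918054   1.72832457 114.        ] [546.27614547 -34.52233801  11.74748527]
354.3213195800781 192.65575408935547 (11.055208206176758, 84.66802215576172) [582.69413396  24.02741472 114.        ] [602.78701339  -0.65009728  12.67837529]
```

View pics/c11.png

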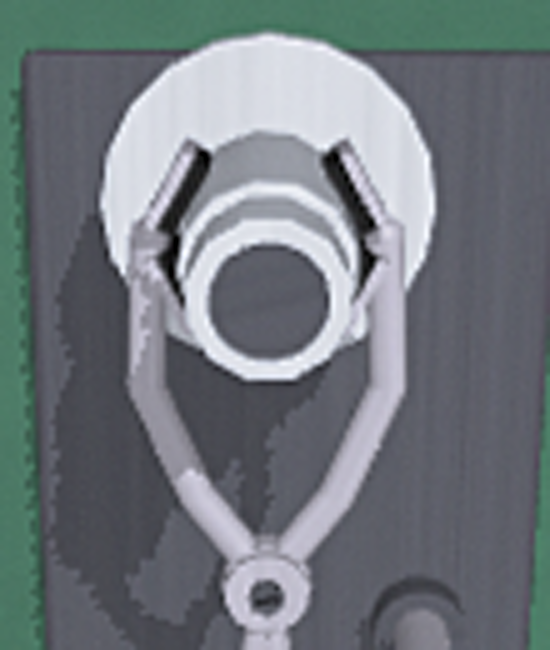

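```bash
python3 - <<'E'
from h import *
want([561.7,18.9,101],19)
E
```

```text
shift [6.76 2.28 0.11] turn [-0.1  0.   0. ] t 10.9 tcp [568.   -3.  168.6] F [ 0.2   0.69 -0.43] gap 85.4
```

Emit:
servo_tool:
  commands:
    - [[0, 0, 2.3, 0.1, 0, 0, 0], [0, 0, 2.3, 0.1, 0, 0, 0], [0, 3, 2.3, 0.1, 0, 0, 0], [0, 5, 2.3, 0.1, 0, 0, 0], [0, 6.3, 2.3, 0.1, 0, 0, 0], [0, 6.3, 2.3, 0.1, 0, 0, 0], [0, 6.3, 2.3, 0.1, 0, 0, 0]]

```text
time: 11.6
tool_pos: [561.5, 19.6, 106.0]
tcp_rot: [-40.9, 90.0, -22.0]
ft_force: [-0.2, 0.9, -0.2]
finger_gap: 85.4
```

```bash
python3 - <<'E'
from h import *
want([561.7,18.9,101],19)
E
```

```text
shift [ 0.5  -0.07 -0.01] turn [-0.1  0.   0. ] t 11.6 tcp [561.5  19.6 106. ] F [-0.18  0.91 -0.2 ] gap 85.4
```

Emit:
servo_tool:
  commands:
    - [[0, 0.5, 0, 0, 0, 0, 0], [0, 0.5, 0, 0, 0, 0, 0], [255, 0.5, 0, 0, 0, 0, 0], [255, 0.5, 0, 0, 0, 0, 0], [255, 0.5, 0, 0, 0, 0, 0], [255, 0.5, 0, 0, 0, 0, 0], [255, 0.5, 0, 0, 0, 0, 0]]
  force: 40

```text
time: 12.3
tool_pos: [561.2, 20.2, 101.0]
tcp_rot: [-36.5, 90.0, -17.6]
ft_force: [-2.0, -0.5, 3.4]
finger_gap: 22.2
```

```bash
python3 - <<'E'
from h import *
want([561.7,18.9,101],19)
snap("wrist","w12"); snap("side","s3")
crop("s3",255,120,110,130,5,"pics/c12.png")
E
```

```text
shift [ 0.   -0.14 -0.  ] turn [-0.  0.  0.] t 12.3 tcp [561.2  20.2 101. ] F [-2.03 -0.51  3.44] gap 22.2
```

View pics/w12.png

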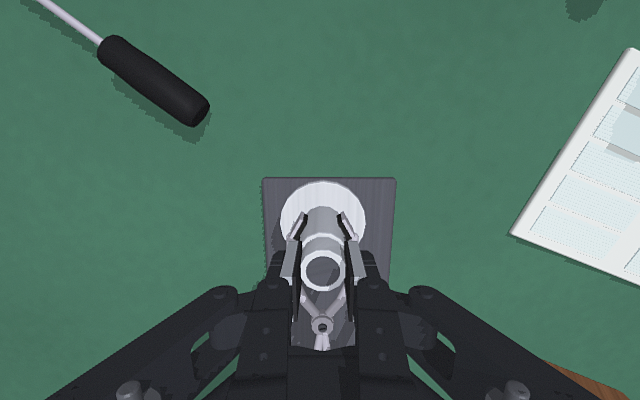

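View pics/c12.png

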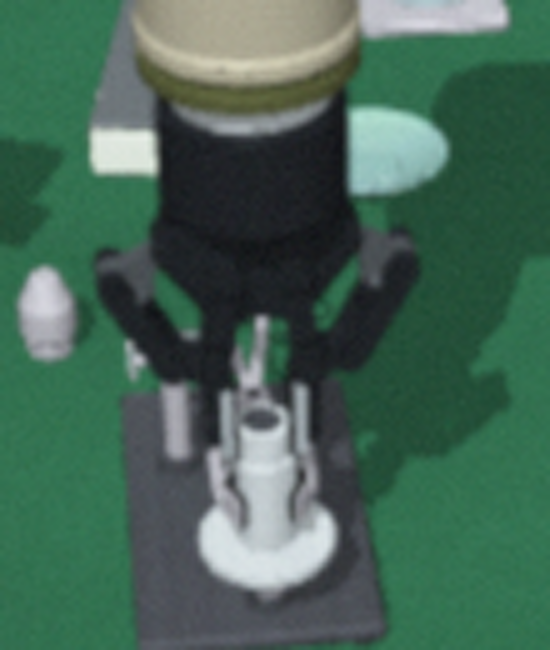

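Emit:
servo_tool:
  commands:
    - [[255, -0.2, 0, 0, 0, 0, 0], [255, -0.4, 0, 0, 0, 0, 0], [255, -0.6, 0, 0, 0, 0, 0], [255, -0.8, 0, 0, 0, 0, 0]]

```text
time: 12.8
tool_pos: [561.2, 20.2, 108.9]
tcp_rot: [-142.4, 90.0, -123.4]
ft_force: [0.2, -1.0, -0.6]
finger_gap: 22.2
```

```bash
python3 - <<'E'
from h import *
want([561.7,18.9,101],19)
snap("side","s4")
crop("s4",255,120,110,130,5,"pics/c13.png")
E
```

```text
shift [ 0.79 -0.14  0.  ] turn [-0. -0.  0.] t 12.8 tcp [561.2  20.2 108.9] F [ 0.15 -1.02 -0.61] gap 22.2
```

View pics/c13.png

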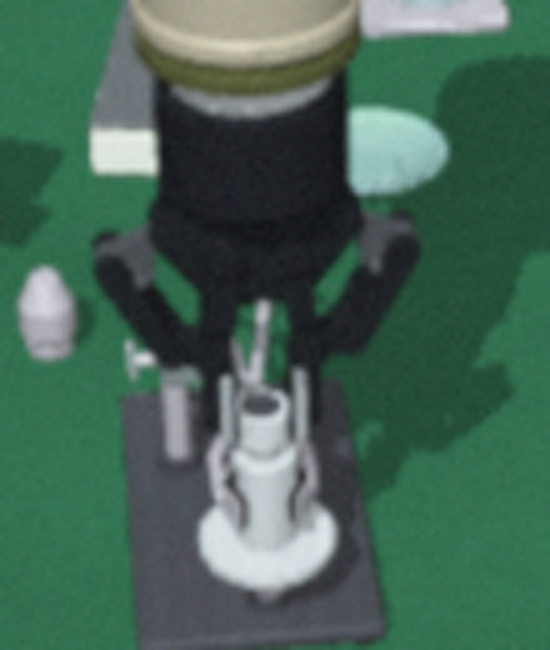

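Emit:
servo_tool:
  commands:
    - [[255, -0.4, 0, 0, 0, 0, 0], [255, -0.8, 0, 0, 0, 0, 0], [255, -1.2, 0, 0, 0, 0, 0], [255, -2, 0, 0, 0, 0, 0], [255, -3.5, 0, 0, 0, 0, 0], [255, -5, 0, 0, 0, 0, 0], [255, -5, 0, 0, 0, 0, 0], [255, -5, 0, 0, 0, 0, 0]]

```text
time: 13.65
tool_pos: [561.9, 20.2, 159.7]
tcp_rot: [-22.7, 89.9, -3.7]
ft_force: [0.2, -0.8, 0.1]
finger_gap: 22.0
```

```bash
python3 - <<'E'
from h import *
want([499,222,100],-8)
want([499,222,160],-8)
snap("side","s5"); snap("wrist","w13")
crop("s5",255,90,110,150,4,"pics/c14.png")
E
```

```text
shift [ 5.96 21.14  0.61] turn [27.   0.1  0. ] t 13.65 tcp [561.9  20.2 159.7] F [ 0.2  -0.75  0.11] gap 22.0
shift [-0.04 21.13  0.62] turn [27.   0.1  0. ] t 13.65 tcp [561.9  20.2 159.7] F [ 0.2  -0.75  0.11] gap 22.0
```

View pics/c14.png

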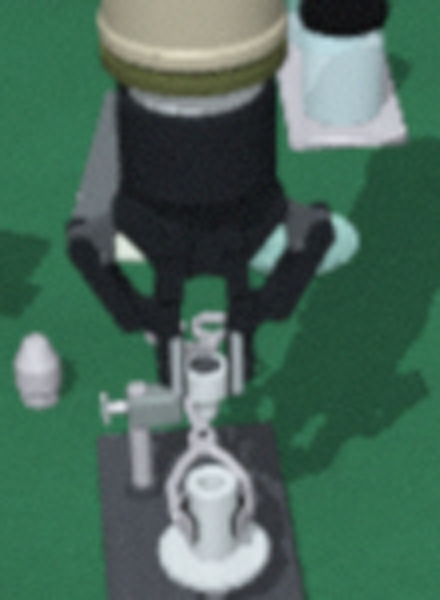

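View pics/w13.png

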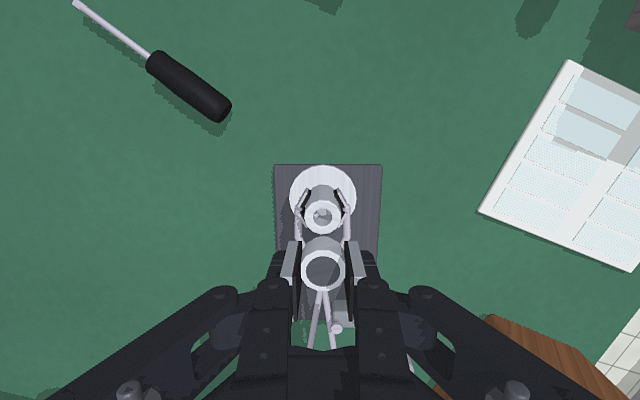

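```bash
python3 - <<'E'
from h import *
np.set_printoptions(precision=1,suppress=True)
f=lambda x,y:(265+(x+.5)/6-.5,285+(y+.5)/6-.5)
print("side hole",ray("side0",*f(295,157),30),"s1",ray("side0",*f(238,227),46),"s2",ray("side0",*f(179,345),46))
im,d,P,K=load("w13"); g=cv2.cvtColor(im,cv2.COLOR_RGB2GRAY)
m=(g[245:300,295:355]<130).astype(np.uint8)
c,h=cv2.findContours(m,cv2.RETR_CCOMP,cv2.CHAIN_APPROX_NONE)
for k in c:
    if 100<cv2.contourArea(k)<1500 : 
        (x,y),ab,_=cv2.fitEllipse(k); print(x+295,y+245,ab,ray("w13",x+295,y+245,172.7),dep("w13",x+295,y+245))
want([494.7,183,160],-8)
E
```

```text
side hole [499.4 230.   30. ] s1 [506.5 272.4  46. ] s2 [512.7 316.8  46. ]
322.6347408294678 270.963680267334 (28.643949508666992, 33.43433380126953) [561.8  19.6 172.7] [562.   19.5 172.4]
341.6068534851074 276.96416091918945 (27.00466537475586, 56.359928131103516) [571.8  19.5 172.7] [571.9  19.7 173. ]
304.39195823669434 275.76441764831543 (22.04149055480957, 57.1259880065918) [554.1  14.1 172.7] [554.2  13.1 171.3]
shift [-0.2 17.6 -1. ] turn [27. -0. -0.] t 13.75 tcp [560.9  20.2 158.1] F [-0.9 -0.3 -1.5] gap 22.0
```

Emit:
servo_tool:
  commands:
    - [[255, 0, 4, 0, 8, 0, 0], [255, 0, 8.5, -0.5, 16, 0, 0], [255, 0, 13, -1, 23, 0, 0], [255, 0, 17.6, -1, 27, 0, 0], [255, 0, 17.6, -1, 27, 0, 0], [255, 0, 17.6, -1, 27, 0, 0], [255, 0, 17.6, -1, 27, 0, 0]]

```text
time: 14.45
tool_pos: [494.5, 182.7, 158.1]
tcp_rot: [-129.7, 89.9, -137.7]
ft_force: [-0.0, -0.8, -0.7]
finger_gap: 22.2
```

```bash
python3 - <<'E'
from h import *
want([500.5,224.5,160],-8)
snap("wrist","w14")
E
```

```text
shift [-0.2   4.23  0.02] turn [ 0. -0.  0.] t 14.45 tcp [494.5 182.7 158.1] F [-0.02 -0.79 -0.66] gap 22.2
```

View pics/w14.png

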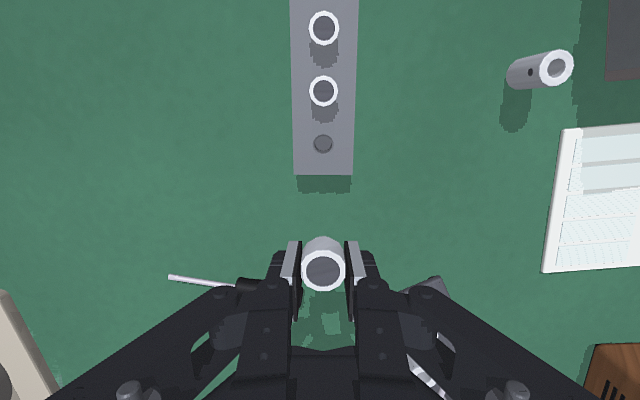

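```bash
python3 - <<'E'
from h import *
np.set_printoptions(precision=1,suppress=True)
im,d,P,K=load("w14"); g=cv2.cvtColor(im,cv2.COLOR_RGB2GRAY)
crop("w14",280,0,90,190,4,"pics/c15.png")
for nm,(x0,x1,y0,y1),z in(("hole",(305,345,130,160),30),("s1",(300,345,75,108),46),("s2",(300,345,10,47),46),("held",(295,355,245,300),171.1)):
  sub=g[y0:y1,x0:x1]; m=(sub<(110 if nm=="hole" else 130)).astype(np.uint8) if nm in("hole","held") else (sub>170).astype(np.uint8)
  c,h=cv2.findContours(m,cv2.RETR_CCOMP,cv2.CHAIN_APPROX_NONE)
  for k in c:
    if 80<cv2.contourArea(k)<1500 :
        (x,y),ab,_=cv2.fitEllipse(k); print(nm,x+x0,y+y0,ab,ray("w14",x+x0,y+y0,z))
E
```

```text
hole 322.67358589172363 143.24856185913086 (17.90134048461914, 18.334327697753906) [500.9 226.8  30. ]
s1 323.065465927124 90.3883695602417 (28.001243591308594, 29.867156982421875) [507.4 270.4  46. ]
s1 323.1172409057617 90.58495903015137 (22.00080680847168, 22.89813232421875) [507.4 270.2  46. ]
s2 323.4286861419678 27.449989318847656 (29.489303588867188, 33.615379333496094) [513.9 314.9  46. ]
s2 323.53051376342773 27.714632034301758 (23.193302154541016, 25.893489837646484) [514.  314.7  46. ]
held 322.5663585662842 270.97570991516113 (28.58292007446289, 32.91196060180664) [494.6 181.5 171.1]
held 323.42145919799805 271.09996604919434 (60.234474182128906, 66.54490661621094) [495.  181.4 171.1]
```

View pics/c15.png

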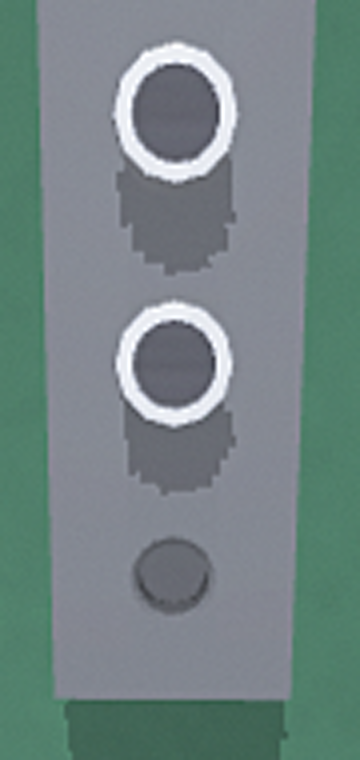

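Emit:
servo_tool:
  commands:
    - [[255, 0, 2, 0, 0, 0, 0], [255, 2, 4.5, 0, 0, 0, 0], [255, 5, 4.5, 0, 0, 0, 0], [255, 8, 4.5, 0, 0, 0, 0], [255, 9.6, 4.5, 0, 0, 0, 0], [255, 9.6, 4.5, 0, 0, 0, 0], [255, 9.6, 4.5, 0, 0, 0, 0], [255, 9.6, 4.5, 0, 0, 0, 0]]

```text
time: 15.3
tool_pos: [502.2, 227.7, 64.2]
tcp_rot: [26.1, 89.9, 18.1]
ft_force: [-1.0, 0.6, -0.0]
finger_gap: 22.0
```

```bash
python3 - <<'E'
from h import *
want([500.8,227.2,60],-8)
snap("wrist","w15"); snap("side","s6"); snap("top","t6")
crop("s6",255,250,110,130,5,"pics/c16.png")
E
```

```text
shift [ 0.42 -0.07 -0.13] turn [-0.1  0.1 -0.1] t 15.3 tcp [502.2 227.7  64.2] F [-1.    0.57 -0.02] gap 22.0
```

View pics/w15.png

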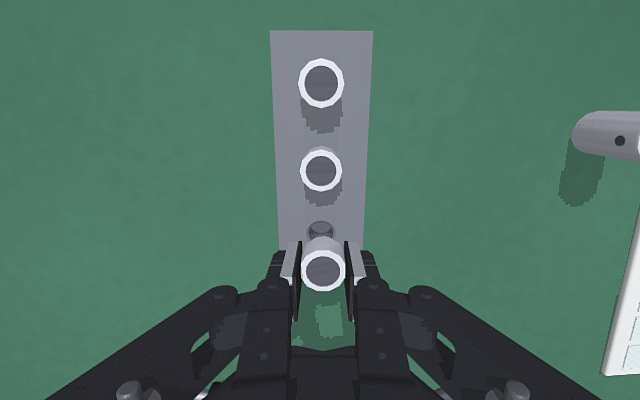

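View pics/c16.png

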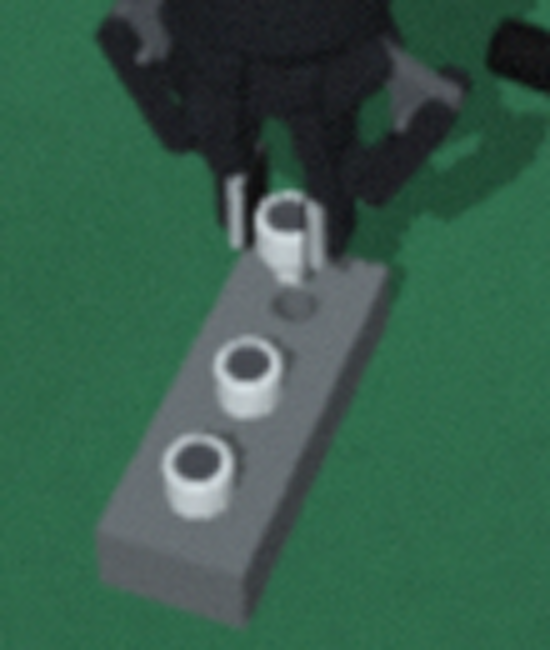

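```bash
python3 - <<'E'
from h import *
np.set_printoptions(precision=1,suppress=True)
im,d,P,K=load("w15"); g=cv2.cvtColor(im,cv2.COLOR_RGB2GRAY)
for nm,(x0,x1,y0,y1),z in(("s1",(295,348,145,196),46),("s2",(290,350,52,112),46),("held",(298,350,245,300),77.2)):
  sub=g[y0:y1,x0:x1]; m=(sub<130).astype(np.uint8)
  c,h=cv2.findContours(m,cv2.RETR_CCOMP,cv2.CHAIN_APPROX_NONE)
  for k in c:
    if 300<cv2.contourArea(k)<1500 :
        (x,y),ab,_=cv2.fitEllipse(k); print(nm,x+x0,y+y0,ab,ray("w15",x+x0,y+y0,z))
want([500.8,227.2,60],-8)
s,R=state();
E
```

```text
s1 320.5436248779297 170.53137969970703 (28.839723587036133, 29.134475708007812) [507.4 270.3  46. ]
s2 320.7842502593994 83.01021194458008 (31.943693161010742, 34.379722595214844) [514.  314.9  46. ]
held 322.4464683532715 270.97050285339355 (28.555389404296875, 33.069522857666016) [502.2 226.5  77.2]
held 323.19468879699707 268.3590621948242 (53.73617935180664, 71.39723205566406) [502.8 227.9  77.2]
shift [ 0.4 -0.1 -0.1] turn [-0.   0.1 -0.1] t 15.45 tcp [501.8 228.1  64.1] F [ 1.  -0.1 -0. ] gap 21.9
```

Emit:
servo_tool:
  commands:
    - [[255, 0, -0.12, -0.08, 0, 0, 0], [255, 0.5, -0.12, -0.08, 0, 0, 0], [255, 1, -0.12, -0.08, 0, 0, 0], [255, 1.4, -0.12, -0.08, 0, 0, 0], [255, 1.7, -0.12, -0.08, 0, 0, 0], [255, 2, -0.12, -0.08, 0, 0, 0], [255, 2, -0.12, -0.08, 0, 0, 0]]

```text
time: 16.15
tool_pos: [499.4, 226.7, 41.9]
tcp_rot: [-151.4, 89.9, -159.4]
ft_force: [0.9, 0.2, -0.4]
finger_gap: 22.2
```

```bash
python3 - <<'E'
from h import *
want([500.8,227,33],-8)
snap("side","s7")
crop("s7",255,250,110,130,5,"pics/c17.png")
E
```

```text
shift [0.89 0.05 0.14] turn [-0.  -0.1  0. ] t 16.15 tcp [499.4 226.7  41.9] F [ 0.93  0.2  -0.37] gap 22.2
```

View pics/c17.png

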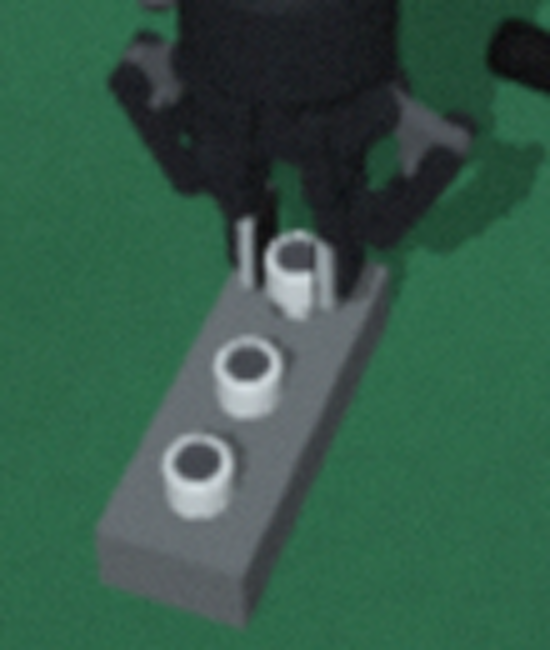

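Emit:
servo_tool:
  commands:
    - [[255, 0.3, 0.02, 0.05, 0, 0, 0], [255, 0.5, 0.02, 0.05, 0, 0, 0], [255, 0.7, 0.02, 0.05, 0, 0, 0], [255, 0.8, 0.02, 0.05, 0, 0, 0], [255, 0.8, 0.02, 0.05, 0, 0, 0]]

```text
time: 16.7
tool_pos: [500.1, 226.9, 34.4]
tcp_rot: [-155.0, 90.0, -163.0]
ft_force: [0.5, -0.7, -0.5]
finger_gap: 21.6
```

```bash
python3 - <<'E'
from h import *
want([500.8,227,33],-8)
E
```

```text
shift [0.14 0.02 0.06] turn [-0. -0.  0.] t 16.7 tcp [500.1 226.9  34.4] F [ 0.47 -0.7  -0.46] gap 21.6
```

Emit:
servo_tool:
  commands:
    - [[255, 0.1, 0, 0, 0, 0, 0], [255, 0.1, 0, 0, 0, 0, 0], [130, 0.1, 0, 0, 0, 0, 0], [80, 0.1, 0, 0, 0, 0, 0], [0, 0.1, 0, 0, 0, 0, 0], [0, 0.1, 0, 0, 0, 0, 0], [0, 0.1, 0, 0, 0, 0, 0]]

```text
time: 17.4
tool_pos: [500.3, 227.0, 33.7]
tcp_rot: [7.9, 90.0, -0.1]
ft_force: [0.0, 0.3, -0.6]
finger_gap: 85.7
```

Emit:
servo_tool:
  commands:
    - [[0, -1, 0, 0, 0, 0, 0], [0, -3, 0, 0, 0, 0, 0], [0, -7, 0, 0, 0, 0, 0], [0, -11, -1, 0, 0, 0, 0], [0, -11, -3, 0, 0, 0, 0], [0, -11, -5, 0, 0, 0, 0], [0, -11, -5, 0, 0, 0, 0]]

```text
time: 18.1
tool_pos: [493.6, 175.9, 144.8]
tcp_rot: [-6.8, 89.9, -14.9]
ft_force: [0.8, -0.0, 0.4]
finger_gap: 85.8
```

```bash
python3 - <<'E'
from h import *
np.set_printoptions(precision=1,suppress=True)
want([500.8,227,33],-8)
snap("wrist","w16"); snap("side","s8")
crop("s8",265,180,90,200,3,"pics/c18.png")
im,d,P,K=load("w16"); g=cv2.cvtColor(im,cv2.COLOR_RGB2GRAY)
m=(g<130).astype(np.uint8)[:240,295:350]
c,h=cv2.findContours(m,cv2.RETR_CCOMP,cv2.CHAIN_APPROX_NONE)
for k in c:
    if 200<cv2.contourArea(k)<900 :
        (x,y),ab,_=cv2.fitEllipse(k); print(x+295,y,ab,ray("w16",x+295,y,46),dep("w16",x+295,y))
E
```

```text
shift [11.2  5.2 -0. ] turn [-0.1  0.1  0. ] t 18.1 tcp [493.6 175.9 144.8] F [ 0.8 -0.   0.4] gap 85.8
321.35058784484863 143.45933532714844 (28.137298583984375, 48.98908615112305) [499.8 223.5  46. ] [499.5 223.9  45.8]
321.71509170532227 140.44557189941406 (19.613563537597656, 19.642946243286133) [500.4 225.8  46. ] [500.7 226.2  46.8]
323.1222267150879 102.2191390991211 (25.300033569335938, 29.992965698242188) [505.6 254.5  46. ] [505.6 254.9  30.2]
322.5432434082031 80.16806030273438 (20.876909255981445, 22.30951499938965) [507.4 270.3  46. ] [507.8 270.3  46.6]
323.18711280822754 37.64763259887695 (31.09328269958496, 37.2564582824707) [512.  298.8  46. ] [512.3 301.6  30.3]
322.8246612548828 12.333858489990234 (22.222599029541016, 25.553117752075195) [514.  314.8  46. ] [514.2 315.1  45.4]
```

View pics/w16.png

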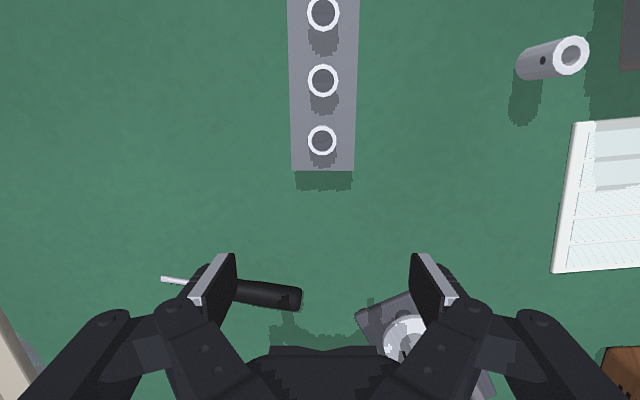

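View pics/c18.png

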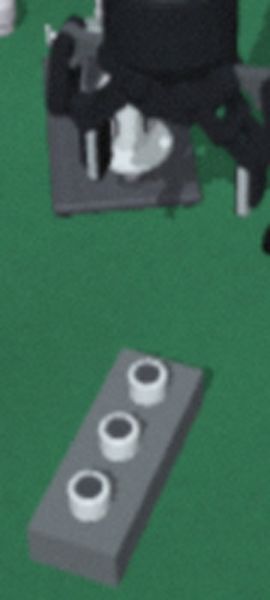

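```bash
python3 - <<'E'
from h import *
want([604,-152,150],19)
E
```

```text
shift [ -0.58 -31.07  15.57] turn [-27.1   0.   -0. ] t 18.2 tcp [493.5 177.5 144.2] F [ 0.29 -0.76  1.03] gap 85.1
```

Emit:
servo_tool:
  commands:
    - [[255, -0.6, -31, 15.5, -27, 0, 0], [255, -0.6, -31, 15.5, -27, 0, 0], [255, -0.6, -31, 15.5, -27, 0, 0], [255, -0.6, -31, 15.5, -27, 0, 0], [255, -0.6, -31, 15.5, -27, 0, 0], [255, -0.6, -31, 15.5, -27, 0, 0], [255, -0.6, -31, 15.5, -27, 0, 0], [255, -0.6, -31, 15.5, -27, 0, 0]]

```text
time: 19.0
tool_pos: [604.8, -155.5, 149.5]
tcp_rot: [-83.1, 89.9, -64.3]
ft_force: [-1.1, 0.8, -0.0]
finger_gap: -0.3
```

Emit:
servo_tool:
  commands:
    - [[255, 0, 0, 0, 0, 0, 0], [255, 0, 0, 0, 0, 0, 0], [255, 0, 0, 0, 0, 0, 0]]

```text
time: 19.3
tool_pos: [603.4, -149.1, 149.4]
tcp_rot: [112.8, 89.9, 131.9]
ft_force: [-0.5, -0.1, -0.1]
finger_gap: 0.2
```

```bash
python3 - <<'E'
from h import *
want([604,-152,150],19)
snap("wrist","w17")
for o in rings("w17"): print(o)
E
```

```text
shift [-0.07 -0.3  -0.04] turn [ 0.1 -0.  -0.1] t 19.3 tcp [ 603.4 -149.1  149.4] F [-0.45 -0.1  -0.13] gap 0.2
(358.8, 214.9, 384, array([ 631.7, -143.8,   75. ]))
(322.0, 214.6, 388, array([ 604.6, -152.9,   75. ]))
```

View pics/w17.png

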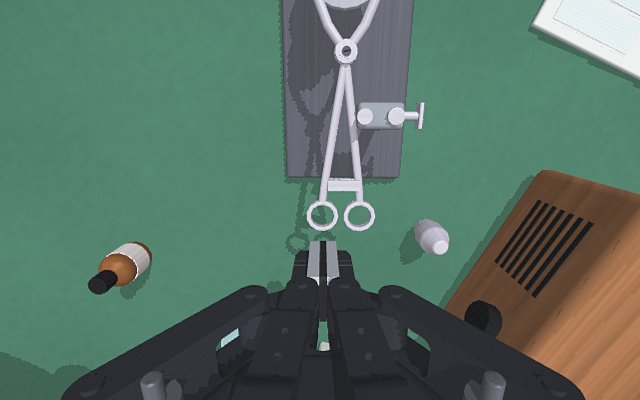

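Emit:
servo_tool:
  commands:
    - [[255, 0, -0.4, -0.2, 0, 0, 0], [255, 3, -0.4, -0.2, 0, 0, 0], [255, 5.5, -0.4, -0.2, 0, 0, 0], [255, 6.5, -0.4, -0.2, 0, 0, 0], [255, 6.5, -0.4, -0.2, 0, 0, 0], [255, 6.5, -0.4, -0.2, 0, 0, 0], [255, 6.5, -0.4, -0.2, 0, 0, 0]]

```text
time: 20.05
tool_pos: [604.2, -155.9, 86.6]
tcp_rot: [-38.3, 89.8, -19.3]
ft_force: [0.4, -0.0, 0.2]
finger_gap: 0.2
```

```bash
python3 - <<'E'
from h import *
want([602.9,-153.4,78],19)
snap("wrist","w18"); crop("w18",270,180,140,120,5,"pics/c20.png")
E
```

```text
shift [ 0.86  0.28 -0.05] turn [-0.   0.1  0.1] t 20.05 tcp [ 604.2 -155.9   86.6] F [ 0.37 -0.01  0.15] gap 0.2
```

View pics/c20.png

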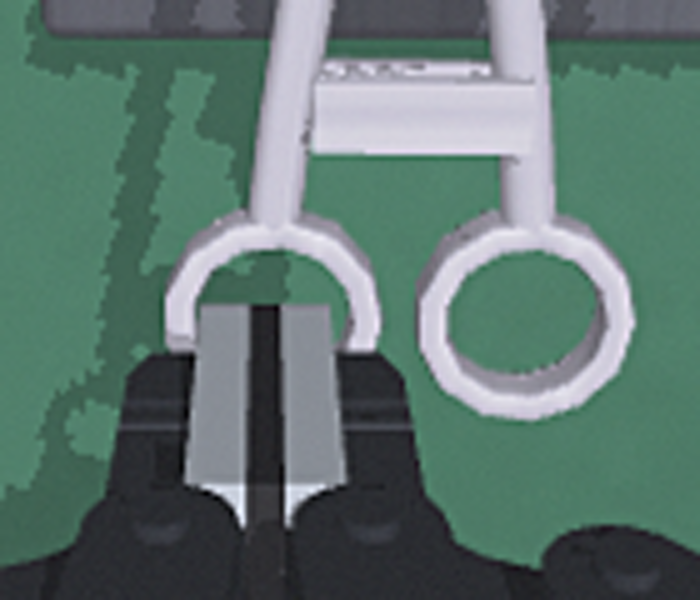

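Emit:
servo_tool:
  commands:
    - [[255, 0.2, 0.3, -0.05, 0, 0, 0], [255, 0.5, 0.3, -0.05, 0, 0, 0], [255, 0.7, 0.3, -0.05, 0, 0, 0], [255, 0.7, 0.3, -0.05, 0, 0, 0], [255, 0.7, 0.3, -0.05, 0, 0, 0]]

```text
time: 20.6
tool_pos: [601.6, -152.9, 77.7]
tcp_rot: [-80.0, 90.0, -61.1]
ft_force: [-0.3, -0.6, 1.3]
finger_gap: -0.1
```

Emit:
servo_tool:
  commands:
    - [[255, 0.1, 0, 0, 0, 0, 0], [255, 0.2, 0, 0, 0, 0, 0], [255, 0.2, 0, 0, 0, 0, 0]]

```text
time: 20.9
tool_pos: [601.8, -153.1, 75.9]
tcp_rot: [-51.7, 90.0, -32.7]
ft_force: [-1.0, -0.1, 5.0]
finger_gap: -0.2
```

Emit:
servo_tool:
  commands:
    - [[255, 0.1, 0, 0, 0, 0, 0], [255, 0.15, 0, 0, 0, 0, 0], [255, 0.15, 0, 0, 0, 0, 0]]

```text
time: 21.2
tool_pos: [601.9, -153.1, 74.7]
tcp_rot: [-45.2, 90.0, -26.2]
ft_force: [-2.2, -0.2, 6.3]
finger_gap: -0.1
```

```bash
python3 - <<'E'
from h import *
want([602.9,-153.4,78],19)
snap("wrist","w19"); crop("w19",270,180,140,120,5,"pics/c21.png")
E
```

```text
shift [-0.33 -0.06  0.08] turn [-0.  0.  0.] t 21.2 tcp [ 601.9 -153.1   74.7] F [-2.25 -0.19  6.28] gap -0.1
```

View pics/c21.png

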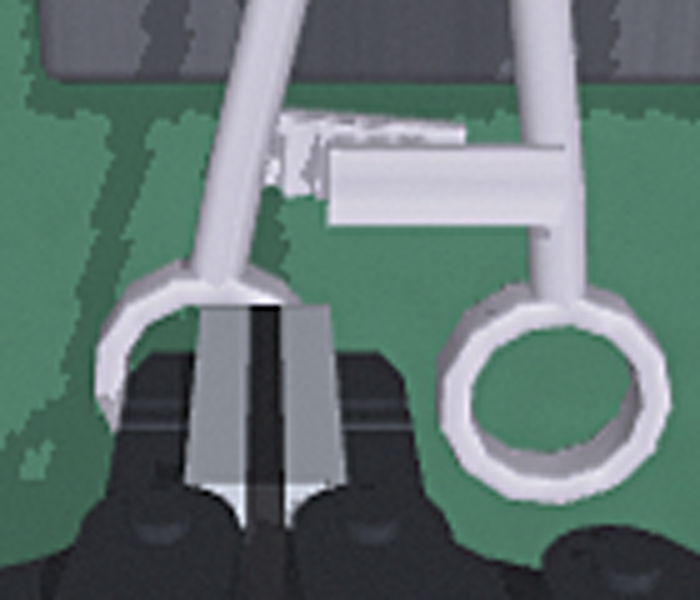

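The handle has sprung out: the loose ring's centre is now at about crop x 205 and the fixed ring's at 553, roughly 38 mm apart, so the joint is near 0.15. I'll lead it outwards while it is still pressed.

Emit:
servo_tool:
  commands:
    - [[255, 0, 0, -0.4, 0, 0, 0], [255, 0, 0, -0.8, 0, 0, 0], [255, 0, 0, -1.2, 0, 0, 0], [255, 0, 0, -1.6, 0, 0, 0], [255, 0, 0, -1.6, 0, 0, 0]]

```text
time: 21.75
tool_pos: [586.9, -158.3, 74.8]
tcp_rot: [-31.9, 89.9, -12.9]
ft_force: [-0.3, -0.1, 5.1]
finger_gap: -0.1
```

```bash
python3 - <<'E'
from h import *
want([602.9,-153.4,78],19)
snap("wrist","w20"); crop("w20",270,180,180,120,4,"pics/c22.png")
E
```

```text
shift [-0.32 -0.06  1.67] turn [-0.   0.1  0. ] t 21.75 tcp [ 586.9 -158.3   74.8] F [-0.34 -0.05  5.12] gap -0.1
```

View pics/c22.png

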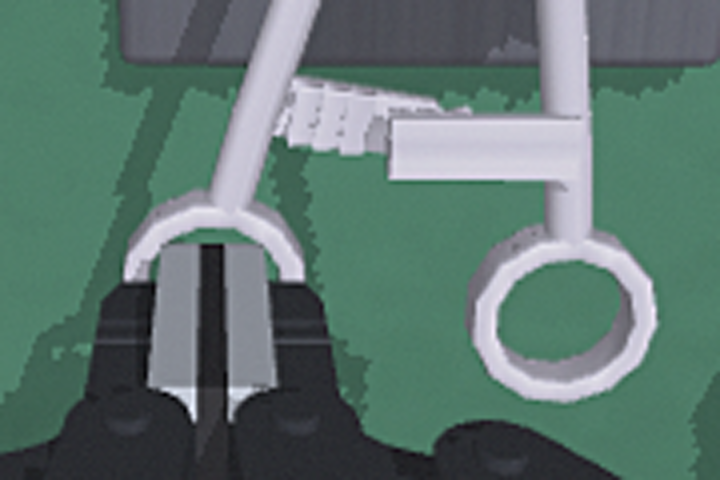

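Emit:
servo_tool:
  commands:
    - [[255, 0, 0, -0.2, 0, 0, 0], [255, 0, 0, -0.4, 0, 0, 0], [255, 0, 0, -0.4, 0, 0, 0], [255, -0.4, 0, -0.4, 0, 0, 0], [255, -1, 0, -0.4, 0, 0, 0], [255, -3, 0, -0.4, 0, 0, 0], [255, -6, 0, -0.4, 0, 0, 0], [255, -9, 0, -0.4, 0, 0, 0]]

```text
time: 22.6
tool_pos: [581.8, -159.1, 164.3]
tcp_rot: [142.5, 89.9, 161.5]
ft_force: [1.9, -0.5, -0.5]
finger_gap: -0.3
```

Emit:
servo_tool:
  commands:
    - [[255, -4, 5, -3, 0, 0, 0], [255, -6, 9, -5, 0, 0, 0], [255, -6, 9, -5, 0, 0, 0], [255, -6, 9, -5, 0, 0, 0], [255, -6, 9, -5, 0, 0, 0]]

```text
time: 23.1
tool_pos: [506.3, -90.6, 224.3]
tcp_rot: [-48.2, 89.9, -29.2]
ft_force: [-0.7, -0.4, -0.2]
finger_gap: 0.1
```

```bash
python3 - <<'E'
from h import *
want([602.9,-153.4,78],19)
snap("wrist","w21"); snap("top","t9"); snap("side","s9")
for o in rings("w21"): print(o)
crop("s9",225,120,160,210,2.8,"pics/c23.png")
E
```

```text
shift [14.64 -9.08  7.08] turn [0. 0. 0.] t 23.1 tcp [506.3 -90.6 224.3] F [-0.71 -0.43 -0.24] gap 0.1
(413.9, 264.8, 178, array([ 632. , -144.1,   75. ]))
(369.5, 260.8, 182, array([ 583.6, -155.5,   75. ]))
(409.8, 98.7, 320, array([556.4,  14.5,  75. ]))
```

View pics/w21.png

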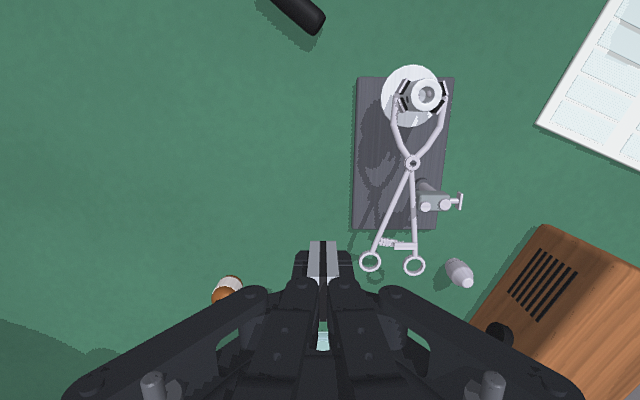

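View pics/c23.png

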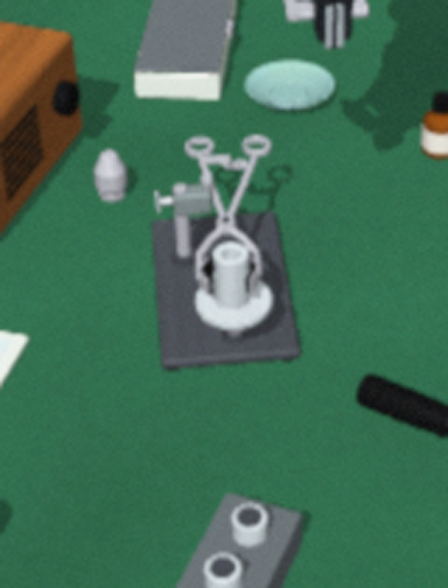

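```bash
python3 - <<'E'
from h import *
np.set_printoptions(precision=1,suppress=True)
print(ray("w21",426.5,95.5,98),dep("w21",432,104)); crop("w21",370,50,100,130,5,"pics/c24.png")
crop("t9",170,200,80,45,8,"pics/c25.png")
want([602.9,-153.4,78],19)
E
```

```text
[563.   18.9  98. ] [570.5  14.2  97.8]
shift [14.5 -9.1  7.2] turn [-0.  -0.1 -0. ] t 23.25 tcp [506. -91. 223.] F [-0.  -0.1  0.3] gap 0.0
```

View pics/c24.png

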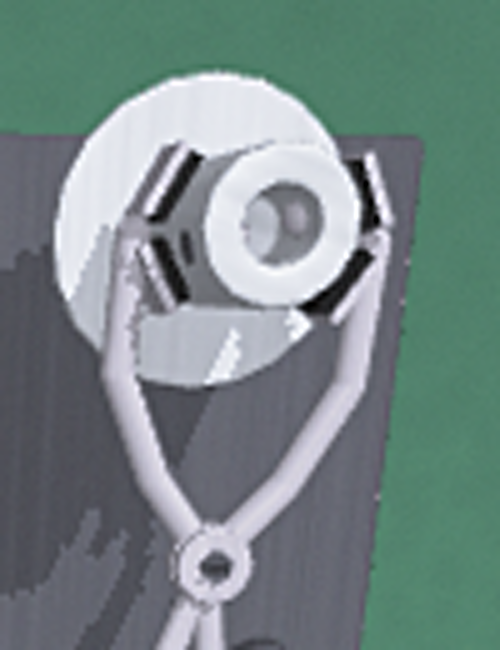

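View pics/t9.png

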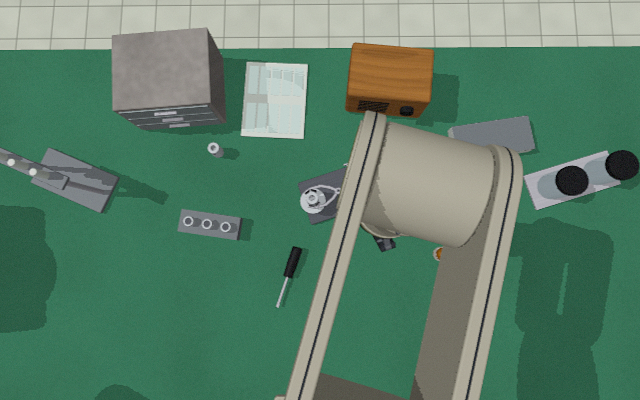

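The holder stands free and upright at (563,19), within 2 mm of the jaws' middle. The jaws are open, the stub is in its hole, and the gripper is clear.

```bash
python3 - <<'E'
from bench import r
print(r.hand_in())
E
```

```text
the job is handed in; nothing more can be done
None
```

The whole job was carried out and handed in at about 23 s of the 72 s allowed; the interface gave no verdict.

- **Closing:** I pushed the loose ring in small steps until it met the hard stop. My highest reading was about 15 N, but I only read the force at the end of each step. When let go, it rested at the third tooth: the rings were 28.7 mm apart, which puts the joint near 0.227.
- **Stub:** I pulled it straight up out of the clamped holder and stood it in the empty hole. The last close measurement put its head at (500.4, 225.8) mm, top at about 46 mm. The hole measured (500.8, 225.8) mm.
- **Opening:** I pressed the loose ring down about 3.5 mm (about 6 N), led it outwards while still pressed, then let it up. The ring ended where it started, so the joint is near 0.04.
- **Holder:** it stands on its little table about 2 mm from the jaws' middle, and the gripper was well clear with about 0 N on the wrist.

**Checks that disagreed:**
- The side camera read 3 to 10 mm off the other two in y, so I relied on the wrist and top views.
- The gripper showed 22 mm on the 24 mm stub head.
- I felt no clear plunger resistance in the readings during the pull. The pictures show the stub came out and the holder stayed.

I did not measure the objects that were to be left alone one by one. They look unmoved in the last pictures, though the arm hid some of them in the top view.

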